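Set out the shaker crate for the eco-art show

ROBOT

A 6-joint arm with a two-finger parallel gripper is mounted at the origin on the work surface. World frame = base frame: x ahead of the robot, y to its left, z up, the work surface at z = 0. Lengths are in mm, angles in rad, forces in N, time in s.
With the tool pointing down it reaches from about 275 to 1000 mm from the base axis. Payload 8.4 kg.
Tool frame: the origin (TCP) lies at the very end of the fingers, on their centre line; the grasp point (between the pads) lies 19 mm behind it; z points along the fingers, y is the direction in which the jaws open and shut (so a half turn about z gives the same grasp; the last joint's range is limited). The gripper opens to 85 mm and grips with 20 to 120 N. Pads are 22 mm wide; open, the fingers measure 114 mm over their backs; the gripper's body (76 mm by 85 mm) begins 54 mm behind the grasp point. The pads swing forward as they close: fully open they stand 13 mm farther back than shut.
Start: joints at [-1.343, 0.353, 1.633, -0, 1.155, -0.002], TCP at [142.362, -608.573, 206.481] pointing down, gripper open.
Joint ranges: [-2.63, 2.63], [-0.92, 2.1], [0.06, 2.66], [-1.3, 4.44], [0, 2.69], [-3.02, 3.02]. Speed limits (rad/s): [2.22, 2.22, 2.79, 3.14, 3.14, 3.14].

INTERFACE

Orientations are given as [roll, pitch, yaw] about the fixed x, y, z axes, in that order (R = Rz(yaw) Ry(pitch) Rx(roll)).
In Python, from rig import sense, grab_frame, get_calibration, sign_off, boxes_of, trace gives the robot as it stands.
- The arm moves only by the tool servo_tool, never from a script. Its argument "rows" is a list of rows, each a list of 3 entries, a list of its own where there are three numbers: the finger opening in mm, from 0 to 85.4, then the shift along the tool's x, y, z in mm, then the turn, a rotation vector about the tool's x, y, z in degrees. A call has 1 to 8 rows; each row shifts and turns the commanded pose from where the row before left it, along the tool's axes as they then stand; what a row does not reach is not made up. A row lasts 1/8 s, in which the tool goes at most 62.5 mm and 10.7 degrees, less where a joint would pass 70% of its speed; a pose out of reach is approached as far as the arm can. A call is refused whole if a number of a shift passes 62.5 or a number of a turn 10.7, either way. A call with a gripper value outside its range is refused whole. The fingers move at their own pace and stop on an object; "force" is the grip in N (left out, the last holds). Time passes only in rows, so rows that do not move let the fingers close. It gives the time, the measured TCP pose, the force and the opening at its end, in the units of the state.
- sense(): the state, without advancing time (a new reading comes with each control period).
- grab_frame(name): name is "scene" or "top" or "wrist"; returns the picture (480x640x3 uint8, blue, green, red); there is no depth.
- get_calibration(name): a dict with "intrinsics" (3x3 intrinsics, pixels), "world_to_cam" (4x4, takes a point from world to camera coordinates). Camera axes: x right, y down, z forward; pixel columns grow to the right and rows downward; lengths in mm; the calibration is good to about 2 mm. A picture is of the moment at which its call begins: read the wrist's pose just before it. get_calibration takes no time and is no camera call; for the wrist camera it gives the pose at the moment of the call.
- sign_off(): hands the job in, once; it reports no verdict.
Trained networks look in the newest picture that a camera, given by its name, has taken for a name from the list of things; names that differ only in an ending like _2 or _b are one class to them, and where a whole thing is asked for, a point or a joint stands for the part that bears it (a point fixed in the world has none). Each returns a list of dicts, best first, with "conf" (0 to 1); they miss things now and then, are a little off and sometimes report something else, mostly with a low value. They report only what shows in the picture. A call takes as long as a camera call. They do not tell look-alikes from the thing itself.
- boxes_of(camera, thing): "centre" ([x, y, z] in mm, in the coordinates of the camera as it stood for that picture, good to about 4 mm: the middle of the surface that is visible of it).
- trace(camera, thing): "mask" (480x640 bool, what is visible of it).
The state is a dict: "clock": time; "qpos": joint angles; "qvel": joint speeds; "joint_efforts": joint torques, N m; "eef_pos": TCP position; "tcp_rot": TCP orientation; "contact_force": force on the tool from outside, world axes, zero at the start; "wrist_torque": the same for the moment, N m; "opening": opening from 0.0 (shut) to 1.0 (fully open).
Only numpy, scipy, OpenCV 4.12 (cv2) and the standard library are available. Lean on these libraries where they do the work, as an engineer would, in place of code of your own. Each camera call takes 0.05 s, during which the arm holds its last target. There are 200 camera calls.

TASK

In each of the two open glass bottles the wooden dowel that is to be its rattle has jammed crosswise in the narrow neck: lift each bottle by its cup-shaped mouth and rock it from side to side until the dowel drops down into it, without touching the dowel or laying the bottle over. Stand both bottles, set down gently, and every lidded jar upright in the wooden crate, one to a cell. Press on the title card and slide it flat along the table, never picking it up, until it lies centred along the crate's long side nearest the robot with its long edge up against the crate; leave the bug, the easel and the brush tin as they are.

Things in the scene. Friction and masses are not known exactly. Their poses are not given: they have to be found in the camera images.
- bottle1: open clear-glass bottle, 164 mm tall, 0.25 kg: body 64 mm in diameter up to 58 mm, narrow neck (32 mm outside, 22 mm inside) from 102 to 122 mm, straight cup mouth (60 mm outside, 54 mm inside) from 136 to 164 mm, its nearly flat floor leading to the 22 mm throat at 132 mm. Gripped from above on the outside of the cup. Origin: centre of its underside, z up its axis.
- bottle2: open clear-glass bottle, 164 mm tall, 0.25 kg: body 64 mm in diameter up to 58 mm, narrow neck (32 mm outside, 22 mm inside) from 102 to 122 mm, straight cup mouth (60 mm outside, 54 mm inside) from 136 to 164 mm, its nearly flat floor leading to the 22 mm throat at 132 mm. Gripped from above on the outside of the cup. Origin: centre of its underside, z up its axis.
- dowel1: rattle of bottle1: wooden dowel, 12.4 mm in diameter, 29 mm long, 10 g; origin at its centre, x along it. It starts level across the throat, 139 mm above the bottle's underside, and stays so below 15 degrees of tilt. Rocking the bottle along the dowel's length, 30 to 45 degrees to and fro, tips it through the neck in 1 to 5 rocks. In the body its centre is below 60 mm.
- dowel2: rattle of bottle2: wooden dowel, 12.4 mm in diameter, 29 mm long, 10 g; origin at its centre, x along it. It starts level across the throat, 139 mm above the bottle's underside, and stays so below 15 degrees of tilt. Rocking the bottle along the dowel's length, 30 to 45 degrees to and fro, tips it through the neck in 1 to 5 rocks. In the body its centre is below 60 mm.
- jar1: lidded glass jar with beads sealed in it and a metal lid, a finished shaker: 58 mm in diameter all the way up, 70 mm tall, 0.16 kg, standing upright; origin at the centre of its underside, z along its axis. There are two to four jars; an absent one gives None.
- jar2: lidded glass jar with beads sealed in it and a metal lid, a finished shaker: 58 mm in diameter all the way up, 70 mm tall, 0.16 kg, standing upright; origin at the centre of its underside, z along its axis. There are two to four jars; an absent one gives None.
- jar3: lidded glass jar with beads sealed in it and a metal lid, a finished shaker: 58 mm in diameter all the way up, 70 mm tall, 0.16 kg, standing upright; origin at the centre of its underside, z along its axis. There are two to four jars; an absent one gives None.
- jar4: lidded glass jar with beads sealed in it and a metal lid, a finished shaker: 58 mm in diameter all the way up, 70 mm tall, 0.16 kg, standing upright; origin at the centre of its underside, z along its axis. There are two to four jars; an absent one gives None.
- crate: open wooden crate fixed on the table, 186 mm (its x) by 276 mm (its y) by 40 mm high, walls and floor 6 mm, 2 by 3 cells, each 84 mm square inside, centred at x = -45, +45 and y = -90, 0, +90 mm from the origin; dividers 35 mm high. Origin: centre of its underside. Its -x side is the long side nearest the robot, facing it to within 0.2 rad.
- card: title card, a picture mounted on stiff white board, 96 mm (its x) by 150 mm (its y) by 5 mm thick, 0.15 kg, lying flat on the table, picture up; origin at the centre of its underside. It slides under closed fingertips pressed on its top with some 8 to 20 N; pressed at one end and drawn, it swings and trails behind the fingertips.
- bug: bystander: bug sculpture of a green bottle on four cork legs, about 135 mm long, 90 mm high; origin on the table under its middle
- easel: bystander: small wooden table easel with a picture 120 mm wide, 97 mm high; origin on the table at the middle of its front bar
- brush_tin: bystander: tin of brushes, 72 mm in diameter, 100 mm high, brushes up to 170 mm; origin at the centre of its underside
There are look-alikes about, which are no part of the job. What is shaped like the jar4 but green or turquoise is not meant.

How it is judged:
By the outcome, as a careful person would: the job done as asked, in the order asked, and still so for the second after the job is handed in, with the robot touching nothing.
Of jar1, jar2, jar3, jar4 only 2 to 4 are there at a start; the rules pass over those that are not, and their reading is None.
At some moment in a run one of jar1, jar2, jar3, jar4, card may be knocked a few centimetres aside while the robot is not near it.
It also fails if it takes over 210 s, if anything falls off the work surface, if the arm or the gripper's body presses on something with over 40 N, if the wrist force passes 120 N, or if a joint passes its speed limit or range.

## Working session

There is one attempt and no reset: what is moved stays moved. The work goes in short steps, Python scripts to look and compute and a tool call to move; the robot and the scene stay as the last step left them, time stands still between calls to the robot, and variables do not carry over. Pictures are saved under pics/ and viewed, about 12 in all and at most 16, crops included, and the job is handed in when it is done.

Besides the shell and the picture viewer there is one more tool, called after "Emit:" as name([rows], argument=value, ...), one row to a line, values as JSON. servo_tool: Moves the arm, as the interface text tells. Its arguments: {"type":"object","properties":{"rows":{"type":"array","items":{"type":"array"}},"force":{"type":"number"}},"required":["rows"]}

```bash
mkdir -p pics; ls; cat > h.py <<'E'
import numpy as np, cv2
from rig import *
def cam2w(name,p):
    T=np.linalg.inv(np.array(get_calibration(name)["world_to_cam"],float)); return T[:3,:3]@np.array(p)+T[:3,3]
def pix2w(name,u,v,z):
    c=get_calibration(name);K=np.array(c["intrinsics"],float);T=np.linalg.inv(np.array(c["world_to_cam"],float))
    d=T[:3,:3]@np.linalg.inv(K)@np.array([u,v,1.]);o=T[:3,3];return o+d*(z-o[2])/d[2]
def w2pix(name,p):
    c=get_calibration(name);K=np.array(c["intrinsics"],float);T=np.array(c["world_to_cam"],float)
    q=K@(T[:3,:3]@np.array(p,float)+T[:3,3]);return q[:2]/q[2]
E
python3 - <<'E'
from h import *
for n in ["top","scene"]:
    cv2.imwrite(f"pics/{n}0.png",grab_frame(n))
    T=np.linalg.inv(np.array(get_calibration(n)["world_to_cam"]));print(n,T.round(2).tolist(),np.array(get_calibration(n)["intrinsics"]).round(1).tolist())
    for t in ["bottle1","dowel1","jar1","crate","card","bug","easel","brush_tin"]:
        for b in boxes_of(n,t): print(n,t,round(b["conf"],2),cam2w(n,b["centre"]).round(0).tolist())
print(sense())
E
```

```text
pics
top [[-0.01, -0.99, 0.13, 435.0], [-1.0, 0.0, -0.02, 18.2], [0.02, -0.13, -0.99, 1568.04], [0.0, 0.0, 0.0, 1.0]] [[602.2, 0.0, 312.3], [0.0, 602.2, 228.3], [0.0, 0.0, 1.0]]
top bottle1 0.94 [501.0, -423.0, 132.0]
top bottle1 0.83 [546.0, -314.0, 132.0]
top dowel1 0.59 [545.0, -323.0, 144.0]
top dowel1 0.39 [504.0, -428.0, 140.0]
top jar1 0.94 [651.0, -460.0, 65.0]
top jar1 0.91 [421.0, -346.0, 67.0]
top jar1 0.9 [690.0, -155.0, 68.0]
top jar1 0.9 [730.0, -261.0, 69.0]
top jar1 0.7 [629.0, -54.0, 70.0]
top jar1 0.69 [646.0, -359.0, 72.0]
top jar1 0.66 [623.0, -252.0, 66.0]
top crate 0.8 [572.0, 207.0, 4.0]
top card 0.7 [431.0, -148.0, 4.0]
top bug 0.77 [793.0, 87.0, 71.0]
top easel 0.81 [766.0, -78.0, 55.0]
top brush_tin 0.63 [411.0, 464.0, 63.0]
scene [[-0.19, 0.65, -0.73, 1745.87], [0.98, 0.14, -0.14, 228.53], [0.01, -0.75, -0.67, 1160.52], [0.0, 0.0, 0.0, 1.0]] [[624.1, 0.0, 322.7], [0.0, 624.1, 230.9], [0.0, 0.0, 1.0]]
scene bottle1 0.78 [566.0, -321.0, 95.0]
scene bottle1 0.69 [525.0, -423.0, 88.0]
scene jar1 0.9 [656.0, -52.0, 60.0]
scene jar1 0.89 [646.0, -251.0, 59.0]
sce
[... 466 characters left out ...]
n 0.56 [432.0, 463.0, 76.0]
{'clock': 0.9, 'qpos': array([-1.34338805e+00,  3.53003909e-01,  1.63338537e+00, -1.25924632e-05,
        1.15522993e+00, -2.38631090e-03]), 'qvel': array([-0.00069985,  0.00035308, -0.00104087,  0.0003119 ,  0.00032134,
       -0.00103059]), 'joint_efforts': array([ 3.53044397e-04, -6.05169439e+01, -3.42444706e+01, -2.41629675e-05,
        9.71542249e-04, -2.52186709e-05]), 'eef_pos': array([ 142.36512432, -608.56961939,  206.48479513]), 'tcp_rot': array([-3.14156607e+00,  1.14571589e-05,  2.29799674e-01]), 'contact_force': array([-0.37012606,  0.17368299,  0.30606701]), 'wrist_torque': array([-0.05165517,  0.03006128, -0.02489623]), 'opening': 1.001454286749151}
```

View pics/top0.png

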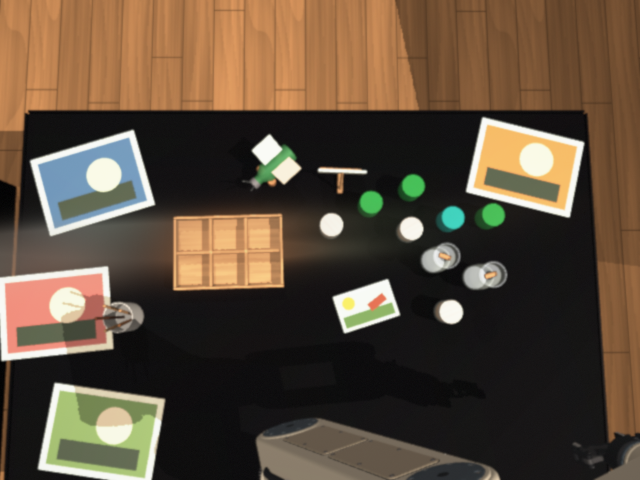

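View pics/scene0.png

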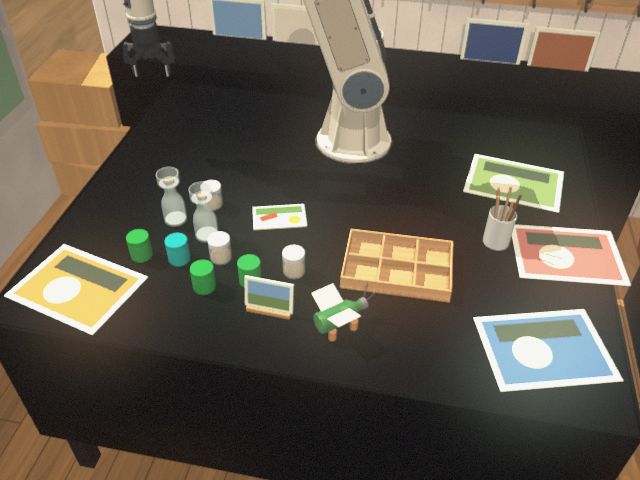

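```bash
cat >> h.py <<'E'
def poly(name,mask,z):
    ys,xs=np.nonzero(mask); 
    P=np.array([pix2w(name,u,v,z)[:2] for u,v in zip(xs,ys)],np.float32); return P
def rect(name,thing,z,k=0):
    t=trace(name,thing)[k]; P=poly(name,t["mask"],z); return t["conf"],cv2.minAreaRect(P)
E
python3 - <<'E'
from h import *
im=grab_frame("top")
print(rect("top","crate",40)); print(rect("top","card",5))
M=np.zeros(im.shape[:2],np.uint8)
for k,t in enumerate(trace("top","dowel1")):
    P=poly("top",t["mask"],141); c=P.mean(0); u,s,v=np.linalg.svd(P-c); print("dowel",t["conf"],len(P),c,v[0],s, cv2.minAreaRect(P))
for t in trace("top","bottle1"):
    P=poly("top",t["mask"],164); print("bottle",t["conf"],P.mean(0),P.min(0),P.max(0))
cv2.imwrite("pics/crop1.png",cv2.resize(im[180:330,320:520],None,fx=4,fy=4,interpolation=cv2.INTER_CUBIC))
print(np.array(get_calibration("wrist")["intrinsics"]).round(1).tolist(), np.array(get_calibration("wrist")["world_to_cam"]).round(3).tolist())
E
```

```text
Traceback (most recent call last):
  File "h.py", line 15, in rect
    t=trace(name,thing)[k]; P=poly(name,t["mask"],z); return t["conf"],cv2.minAreaRect(P)
                              ~~~~^^^^^^^^^^^^^^^^^^
  File "h.py", line 13, in poly
    P=np.array([pix2w(name,u,v,z)[:2] for u,v in zip(xs,ys)],np.float32); return P
                ~~~~~^^^^^^^^^^^^
  File "h.py", line 6, in pix2w
    c=get_calibration(name);K=np.array(c["intrinsics"],float);T=np.linalg.inv(np.array(c["world_to_cam"],float))
ValueError: time passes only in moves, steps and waits
```

```bash
cat >> h.py <<'E'
def poly(name,mask,z):
    ys,xs=np.nonzero(mask); c=get_calibration(name);K=np.array(c["intrinsics"],float);T=np.linalg.inv(np.array(c["world_to_cam"],float))
    d=(T[:3,:3]@np.linalg.inv(K)@np.array([xs,ys,np.ones(len(xs))])).T; o=T[:3,3]
    return (o+d*((z-o[2])/d[:,2:]))[:,:2].astype(np.float32)
E
python3 - <<'E'
from h import *
im=grab_frame("top")
cv2.imwrite("pics/crop1.png",cv2.resize(im[180:330,320:520],None,fx=4,fy=4,interpolation=cv2.INTER_CUBIC))
print(rect("top","crate",40)); print(rect("top","card",5))
for k,t in enumerate(trace("top","dowel1")):
    P=poly("top",t["mask"],141); c=P.mean(0); print("dowel",t["conf"],len(P),c, cv2.minAreaRect(P))
for t in trace("top","bottle1"):
    P=poly("top",t["mask"],164); print("bottle",t["conf"],P.mean(0),P.min(0),P.max(0))
print(np.array(get_calibration("wrist")["intrinsics"]).round(1).tolist(), np.array(get_calibration("wrist")["world_to_cam"]).round(3).tolist())
E
```

```text
(0.86, ((569.188720703125, 202.91818237304688), (190.77598571777344, 280.6709899902344), 0.9964616298675537))
(0.91, ((430.5331726074219, -147.69180297851562), (95.65155792236328, 150.5694122314453), 17.39579963684082))
dowel 0.52 64 [ 502.6814  -431.26303] ((502.6420593261719, -431.17803955078125), (11.958415031433105, 30.551671981811523), 15.418354988098145)
dowel 0.49 52 [ 546.873  -325.4804] ((547.0911865234375, -325.25531005859375), (27.056617736816406, 11.436933517456055), 71.20021057128906)
bottle 0.76 [ 540.8503  -305.96088] [ 508.49445 -352.3611 ] [ 574.1774 -262.1414]
bottle 0.73 [ 498.836   -407.02975] [ 468.40692 -459.2086 ] [ 528.99335 -359.4529 ]
[[396.0, 0.0, 318.9], [0.0, 396.0, 240.6], [0.0, 0.0, 1.0]] [[0.228, -0.974, 0.0, -625.627], [-0.938, -0.22, 0.268, -35.471], [-0.261, -0.061, -0.963, 378.09], [0.0, 0.0, 0.0, 1.0]]
```

View pics/crop1.png

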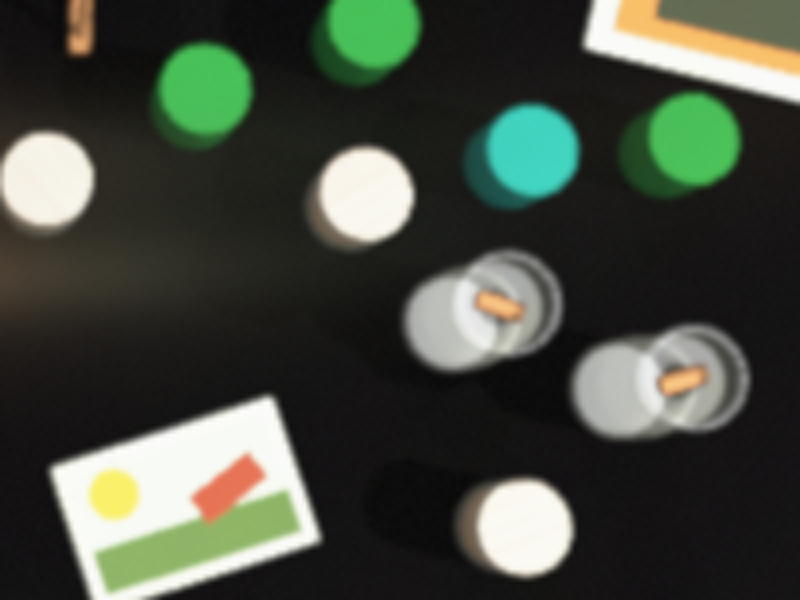

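Emit:
servo_tool([
  [85, [45, -11, -20], [0, 0, 0]],
  [85, [49, -11, -20], [0, 0, 0]],
  [85, [49, -11, -20], [0, 0, -2.2]],
  [85, [49, -11, -15], [0, 0, 0]],
  [85, [49, -11, -10], [0, 0, 0]],
  [85, [49, -11, -5], [0, 0, 0]],
  [85, [49, -11, 0], [0, 0, 0]],
  [85, [45, -11, 0], [0, 0, 0]],
])

```text
clock: 2.25
eef_pos: [493.4, -426.0, 296.7]
tcp_rot: [3.141, -0.0, 0.269]
contact_force: [0.6, -0.2, -0.2]
opening: 0.999
```

```bash
cat >> h.py <<'E'
from scipy.spatial.transform import Rotation as Rr
def tcp():
    s=sense(); return np.array(s["eef_pos"]), Rr.from_euler("xyz",s["tcp_rot"]).as_matrix()
def todo(x,y,z,yawdeg=None):
    p,R=tcp(); d=R.T@(np.array([x,y,z])-p); s="shift %s"%d.round(1)
    if yawdeg is not None:
        Rt=Rr.from_euler("xyz",[180,0,yawdeg],degrees=True).as_matrix(); s+=" turn %s"%np.degrees(Rr.from_matrix(R.T@Rt).as_rotvec()).round(1)
    print("tcp",p.round(1),np.degrees(sense()["tcp_rot"]).round(1),"t",sense()["clock"],s)
def fitc(name,z,r,u0,v0,rp=60):
    pass
E
python3 - <<'E'
from h import *
im=grab_frame("wrist"); cv2.imwrite("pics/w1.png",im)
todo(502.6,-431,131,15.4)
for t in trace("wrist","bottle1"):
    P=poly("wrist",t["mask"],164);print("bottle",t["conf"],len(P),P.mean(0),P.min(0),P.max(0))
for t in trace("wrist","dowel1"):
    P=poly("wrist",t["mask"],141);print("dowel",t["conf"],P.mean(0),cv2.minAreaRect(P))
E
```

```text
tcp [ 497.8 -423.1  296.4] [-180.    -0.2   15.5] t 2.3 shift [  2.    9.  165.4] turn [-0.  -0.2  0.1]
bottle 0.77 4793 [ 512.00964 -427.5237 ] [ 477.48416 -459.12424] [ 546.25446 -399.61542]
bottle 0.57 6932 [ 552.8792  -328.92618] [ 521.2948 -371.8794] [ 581.3406  -289.97156]
dowel 0.76 [ 506.2787  -430.35553] ((505.97344970703125, -430.0945739746094), (11.645825386047363, 28.911487579345703), 15.579791069030762)
dowel 0.56 [ 549.5309  -322.19275] ((549.56298828125, -322.5040283203125), (30.840572357177734, 12.214045524597168), 71.75494384765625)
```

View pics/w1.png

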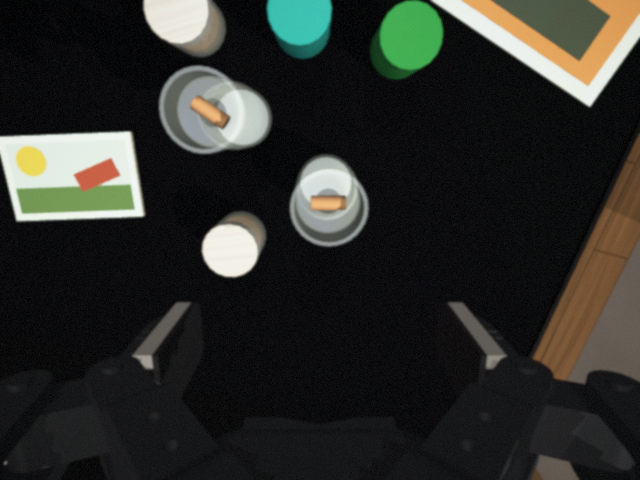

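Emit:
servo_tool([
  [85, [5, 5, 30], [0, 0, 0]],
  [85, [4, 4, 35], [0, 0, 0]],
  [85, [0, 0, 30], [0, 0, 0]],
  [85, [0, 0, 0], [0, 0, 0]],
  [85, [0, 0, 0], [0, 0, 0]],
])

```text
clock: 3.02
eef_pos: [502.9, -434.1, 202.8]
tcp_rot: [3.14, -0.001, 0.268]
contact_force: [0.4, 1.0, 0.6]
opening: 0.995
```

```bash
python3 - <<'E'
from h import *
todo(502.4,-431.7,131,15.4)
im=grab_frame("wrist"); cv2.imwrite("pics/w2.png",im)
for t in trace("wrist","dowel1"):
    P=poly("wrist",t["mask"],141);print("dowel",t["conf"],P.mean(0),cv2.minAreaRect(P))
E
```

```text
tcp [ 502.9 -434.1  202.8] [179.9  -0.   15.3] t 3.025 shift [ 0.1 -2.6 71.8] turn [ 0.1 -0.  -0.1]
dowel 0.83 [ 550.5142 -323.128 ] ((550.4535522460938, -323.3926086425781), (32.664268493652344, 12.390738487243652), 71.94175720214844)
dowel 0.62 [ 506.29956 -430.53302] ((506.3693542480469, -430.681884765625), (11.873331069946289, 28.4544620513916), 15.34111213684082)
```

Emit:
servo_tool([
  [85, [2.8, -2.4, 25], [0, 0, 0]],
  [85, [0, 0, 25], [0, 0, 0]],
  [85, [0, 0, 19], [0, 0, 0]],
  [55, [0, 0, 0], [0, 0, 0]],
  [55, [0, 0, 0], [0, 0, 0]],
  [55, [0, 0, 0], [0, 0, 0]],
  [55, [0, 0, 0], [0, 0, 0]],
  [55, [0, 0, 0], [0, 0, 0]],
], force=50)

```text
clock: 4.12
eef_pos: [505.8, -431.0, 133.9]
tcp_rot: [3.139, -0.001, 0.268]
contact_force: [-0.0, -0.9, 6.5]
opening: 0.652
```

Emit:
servo_tool([
  [45, [0, 0, 0], [0, 0, 0]],
  [45, [0, 0, 0], [0, 0, 0]],
], force=50)

```text
clock: 4.38
eef_pos: [505.8, -431.0, 134.0]
tcp_rot: [3.139, -0.001, 0.268]
contact_force: [-0.1, -1.0, 6.3]
opening: 0.648
```

```bash
python3 - <<'E'
from h import *
cv2.imwrite("pics/w3.png",grab_frame("wrist")); print(sense()["opening"],sense()["contact_force"])
E
```

```text
0.6516599692513261 [0.20564699 0.05053596 6.85837591]
```

View pics/w3.png

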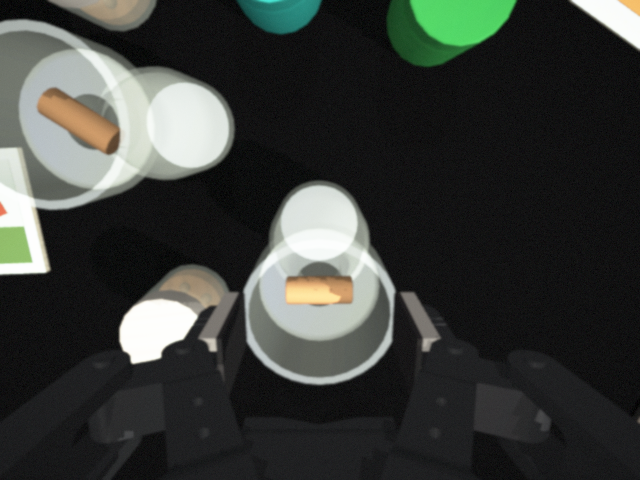

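Emit:
servo_tool([
  [45, [0, 0, -8], [0, 0, 0]],
  [45, [0, 0, -20], [0, 0, 0]],
  [45, [0, 0, -30], [0, 0, 0]],
  [45, [0, 0, -35], [0, 0, 0]],
  [45, [0, 0, -35], [0, 0, 0]],
  [45, [0, 0, -35], [0, 0, 0]],
  [45, [0, 0, -20], [0, 0, 0]],
  [45, [0, 0, 0], [0, 0, 0]],
], force=60)

```text
clock: 5.42
eef_pos: [505.6, -430.7, 318.3]
tcp_rot: [3.138, -0.002, 0.268]
contact_force: [-0.4, 0.3, -2.8]
opening: 0.638
```

Emit:
servo_tool([
  [45, [0, 0, 0], [5, 0, 0]],
  [45, [0, 0, 0], [8, 0, 0]],
  [45, [0, 0, 0], [8, 0, 0]],
  [45, [0, 0, 0], [8, 0, 0]],
  [45, [0, 0, 0], [8, 0, 0]],
  [45, [0, 0, 0], [0, 0, 0]],
  [45, [0, 0, 0], [0, 0, 0]],
])

```text
clock: 6.3
eef_pos: [505.1, -430.1, 315.1]
tcp_rot: [-2.498, 0.0, 0.268]
contact_force: [0.4, 0.3, -1.6]
opening: 0.639
```

Emit:
servo_tool([
  [45, [0, 0, 0], [-7, 0, 0]],
  [45, [0, 0, 0], [-10, 0, 0]],
  [45, [0, 0, 0], [-10, 0, 0]],
  [45, [0, 0, 0], [-10, 0, 0]],
  [45, [0, 0, 0], [-10, 0, 0]],
  [45, [0, 0, 0], [-10, 0, 0]],
  [45, [0, 0, 0], [-10, 0, 0]],
  [45, [0, 0, 0], [-7, 0, 0]],
])

```text
clock: 7.3
eef_pos: [504.8, -427.8, 318.1]
tcp_rot: [2.489, -0.004, 0.272]
contact_force: [-0.7, -0.9, -3.9]
opening: 0.637
```

Emit:
servo_tool([
  [45, [0, 0, 0], [0, 0, 0]],
  [45, [0, 0, 0], [0, 0, 0]],
])

```text
clock: 7.55
eef_pos: [505.5, -429.8, 317.3]
tcp_rot: [2.496, -0.002, 0.269]
contact_force: [0.5, -0.3, -1.6]
opening: 0.639
```

```bash
cat >> h.py <<'E'
def dcheck():
    grab_frame("wrist"); p,R=tcp()
    for t in boxes_of("wrist","dowel1"):
        w=cam2w("wrist",t["centre"]); print("dowel",round(t["conf"],2),w.round(0),"in tool",(R.T@(w-p)).round(0))
E
python3 - <<'E'
from h import *
print(np.degrees(sense()["tcp_rot"])); dcheck()
E
```

```text
[ 1.43011885e+02 -1.23301050e-01  1.54323399e+01]
dowel 0.92 [ 547. -325.  144.] in tool [  67. -177.   84.]
```

Emit:
servo_tool([
  [45, [0, 0, 0], [7, 0, 0]],
  [45, [0, 0, 0], [10, 0, 0]],
  [45, [0, 0, 0], [10, 0, 0]],
  [45, [0, 0, 0], [10, 0, 0]],
  [45, [0, 0, 0], [0, 0, 0]],
  [45, [0, 0, 0], [0, 0, 0]],
])

```text
clock: 8.4
eef_pos: [504.8, -430.9, 315.0]
tcp_rot: [3.14, 0.0, 0.267]
contact_force: [0.9, 0.6, -2.8]
opening: 0.636
```

```bash
python3 - <<'E'
from h import *
print(np.degrees(sense()["tcp_rot"]));
cv2.imwrite("pics/w4.png",grab_frame("wrist")); dcheck()
E
```

```text
[1.79906728e+02 3.16088532e-03 1.53172163e+01]
dowel 0.75 [ 547. -323.  143.] in tool [ 69. -92. 172.]
```

View pics/w4.png

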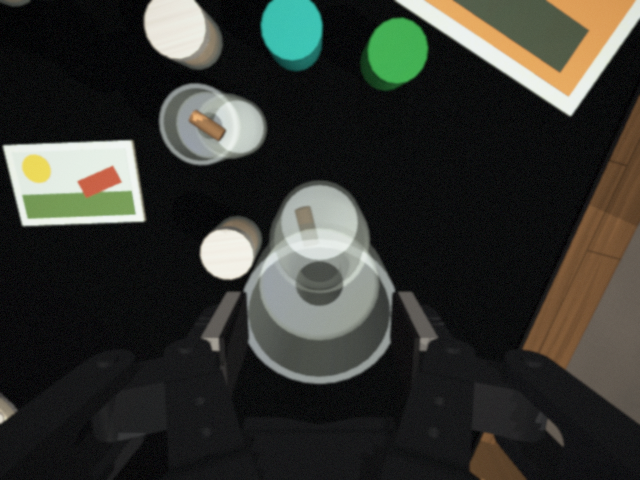

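Emit:
servo_tool([
  [45, [5, -10, -15], [0, 0, 0]],
  [45, [15, -35, -15], [0, 0, 0]],
  [45, [19, -43, 0], [0, 0, 0]],
  [45, [19, -43, 0], [0, 0, 0]],
  [45, [19, -43, 0], [0, 0, 0]],
  [45, [19, -43, 0], [0, 0, 0]],
  [45, [19, -43, 0], [0, 0, 0]],
  [45, [19, -43, 0], [0, 0, 0]],
])

```text
clock: 9.55
eef_pos: [553.9, -99.9, 347.2]
tcp_rot: [3.14, -0.002, 0.269]
contact_force: [-0.0, 0.6, -3.2]
opening: 0.637
```

Emit:
servo_tool([
  [45, [19, -43, 0], [0, 0, 0]],
  [45, [19, -43, 0], [0, 0, 0]],
  [45, [19, -43, 0], [0, 0, 0]],
  [45, [19, -43, 0], [0, 0, 0]],
  [45, [19, -43, 0], [0, 0, 0]],
  [45, [15, -35, 0], [0, 0, 0]],
  [45, [10, -25, 0], [0, 0, 0]],
  [45, [5, -10, 0], [0, 0, 0]],
])

```text
clock: 10.55
eef_pos: [598.4, 207.6, 346.8]
tcp_rot: [-3.141, -0.002, 0.271]
contact_force: [0.7, -0.3, -3.0]
opening: 0.643
```

Emit:
servo_tool([
  [45, [0, 0, 0], [0, 0, 0]],
  [45, [0, 0, 0], [0, 0, 0]],
])

```text
clock: 10.8
eef_pos: [598.8, 204.5, 345.9]
tcp_rot: [3.141, -0.0, 0.268]
contact_force: [0.1, -0.2, -2.9]
opening: 0.637
```

```bash
cat >> h.py <<'E'
def cell(cx,cy,yaw,i,j):
    c,s=np.cos(np.radians(yaw)),np.sin(np.radians(yaw)); return cx+c*i*45-s*j*90, cy+s*i*45+c*j*90
E
python3 - <<'E'
from h import *
x,y=cell(570,204,1,1,1); print(x,y); todo(x,y,140)
grab_frame("top"); print("top",rect("top","crate",40))
cv2.imwrite("pics/w5.png",grab_frame("wrist")); print("wrist",rect("wrist","crate",40))
E
```

```text
613.4224297026822 294.771650853753
tcp [598.8 204.5 345.9] [180.   -0.   15.3] t 10.8 shift [ 38.  -83.2 205.8]
top (0.89, ((569.7815551757812, 203.623046875), (189.869873046875, 278.70831298828125), 1.8243744373321533))
wrist (0.69, ((572.5982055664062, 206.62774658203125), (187.56622314453125, 276.7908630371094), 1.5677902698516846))
```

View pics/w5.png

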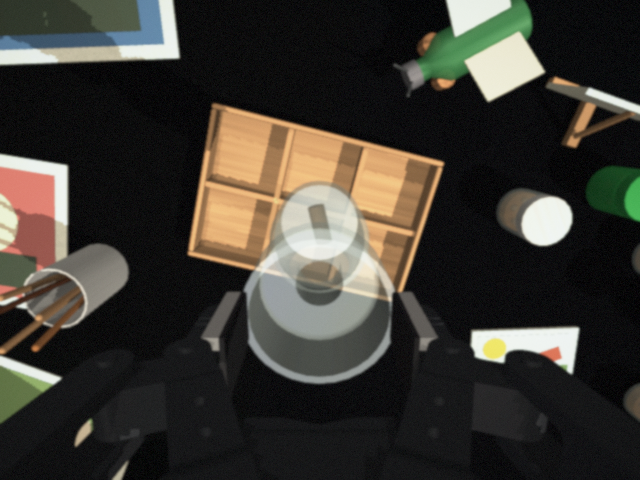

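Emit:
servo_tool([
  [45, [9, -20, 0], [0, 0, 0]],
  [45, [12, -25, 0], [0, 0, 0]],
  [45, [12, -25, 0], [0, 0, 0]],
  [45, [6, -15, 20], [0, 0, 0]],
  [45, [0, 0, 40], [0, 0, 0]],
  [45, [0, 0, 40], [0, 0, 0]],
  [45, [0, 0, 40], [0, 0, 0]],
  [45, [0, 0, 20], [0, 0, 0]],
])

```text
clock: 12.0
eef_pos: [612.2, 297.5, 181.6]
tcp_rot: [3.141, 0.005, 0.269]
contact_force: [0.4, 0.2, -2.4]
opening: 0.641
```

Emit:
servo_tool([
  [45, [0, 0, 10], [0, 0, 0]],
  [45, [0, 0, 0], [0, 0, 0]],
  [45, [0, 0, 0], [0, 0, 0]],
])

```text
clock: 12.38
eef_pos: [615.0, 298.2, 177.1]
tcp_rot: [-3.141, -0.002, 0.268]
contact_force: [0.2, 0.8, -2.5]
opening: 0.639
```

Emit:
servo_tool([
  [45, [-0.5, 1, 14], [0, 0, 0]],
  [45, [0, 0, 12], [0, 0, 0]],
  [45, [0, 0, 5], [0, 0, 0]],
  [45, [0, 0, 2], [0, 0, 0]],
  [45, [0, 0, 1], [0, 0, 0]],
  [45, [0, 0, 0], [0, 0, 0]],
])

```text
clock: 13.12
eef_pos: [614.0, 296.7, 141.7]
tcp_rot: [-3.142, -0.0, 0.268]
contact_force: [-0.6, 0.0, -2.2]
opening: 0.634
```

Emit:
servo_tool([
  [45, [0, 0, 1], [0, 0, 0]],
  [45, [0, 0, 1], [0, 0, 0]],
  [45, [0, 0, 0], [0, 0, 0]],
])

```text
clock: 13.5
eef_pos: [614.3, 296.8, 140.4]
tcp_rot: [-3.141, -0.001, 0.268]
contact_force: [-1.0, -0.7, 5.6]
opening: 0.637
```

Emit:
servo_tool([
  [60, [0, 0, 0], [0, 0, 0]],
  [72, [0, 0, 0], [0, 0, 0]],
  [85, [0, 0, 0], [0, 0, 0]],
  [85, [0, 0, 0], [0, 0, 0]],
  [85, [0, 0, -20], [0, 0, 0]],
  [85, [0, 0, -40], [0, 0, 0]],
  [85, [0, 0, -50], [0, 0, 0]],
  [85, [0, 0, -40], [0, 0, 0]],
])

```text
clock: 14.5
eef_pos: [614.2, 296.8, 293.4]
tcp_rot: [-3.141, -0.003, 0.268]
contact_force: [0.2, 1.2, 0.5]
opening: 0.996
```

```bash
python3 - <<'E'
from h import *
todo(548,-324,260,-18.2)
E
```

```text
tcp [614.2 296.8 293.4] [-180.    -0.2   15.4] t 14.5 shift [-228.5  581.1   32.5] turn [-0.1 -0.1 33.6]
```

Emit:
servo_tool([
  [85, [-10, 25, 0], [0, 0, 0]],
  [85, [-15, 38, 0], [0, 0, 0]],
  [85, [-15, 38, 0], [0, 0, 0]],
  [85, [-15, 38, 0], [0, 0, 0]],
  [85, [-15, 38, 0], [0, 0, 0]],
  [85, [-15, 38, 0], [0, 0, 0]],
  [85, [-15, 38, 0], [0, 0, 0]],
  [85, [-15, 38, 0], [0, 0, 0]],
])

```text
clock: 15.5
eef_pos: [579.0, -16.4, 289.5]
tcp_rot: [3.142, 0.0, 0.268]
contact_force: [0.5, -0.8, -0.3]
opening: 0.997
```

Emit:
servo_tool([
  [85, [-15, 38, 0], [0, 0, 0]],
  [85, [-15, 38, 0], [0, 0, 0]],
  [85, [-15, 38, 0], [0, 0, 0]],
  [85, [-15, 38, 0], [0, 0, 0]],
  [85, [-15, 38, 0], [0, 0, 0]],
  [85, [-15, 38, 0], [0, 0, 0]],
  [85, [-15, 38, 0], [0, 0, 0]],
  [85, [-10, 25, 0], [0, 0, 0]],
])

```text
clock: 16.5
eef_pos: [544.8, -327.6, 289.3]
tcp_rot: [-3.141, 0.001, 0.267]
contact_force: [0.8, 1.1, -0.3]
opening: 0.998
```

Emit:
servo_tool([
  [85, [0, 0, 0], [0, 0, 8.4]],
  [85, [0, 0, 0], [0, 0, 8.4]],
  [85, [0, 0, 10], [0, 0, 8.4]],
  [85, [0, 0, 20], [0, 0, 8.4]],
  [85, [0, 0, 0], [0, 0, 0]],
  [85, [0, 0, 0], [0, 0, 0]],
])

```text
clock: 17.25
eef_pos: [546.0, -325.8, 260.2]
tcp_rot: [3.141, -0.0, -0.315]
contact_force: [0.0, 0.0, 0.0]
opening: 0.996
```

```bash
python3 - <<'E'
from h import *
todo(548,-324,200,-18.2); grab_frame("wrist")
for t in trace("wrist","dowel1"):
    P=poly("wrist",t["mask"],141);print("dowel",t["conf"],P.mean(0),cv2.minAreaRect(P))
E
```

```text
tcp [ 546.  -325.8  260.2] [180.   -0.  -18.1] t 17.25 shift [ 1.3 -2.3 60.2] turn [ 0.  -0.   0.1]
dowel 0.94 [ 550.516   -322.69296] ((550.1650390625, -322.7381286621094), (29.054019927978516, 12.162398338317871), 71.90562438964844)
dowel 0.57 [ 629.04596 -136.16986] ((627.934326171875, -135.7495574951172), (67.25511169433594, 45.59217071533203), 79.0816879272461)
```

Emit:
servo_tool([
  [85, [2.4, -3.8, 20], [0, 0, 0]],
  [85, [0, 0, 35], [0, 0, 0]],
  [85, [0, 0, 35], [0, 0, 0]],
  [85, [0, 0, 25], [0, 0, 0]],
  [85, [0, 0, 11], [0, 0, 0]],
  [45, [0, 0, 0], [0, 0, 0]],
  [45, [0, 0, 0], [0, 0, 0]],
  [45, [0, 0, 0], [0, 0, 0]],
], force=60)

```text
clock: 18.35
eef_pos: [553.1, -323.1, 138.1]
tcp_rot: [-3.141, -0.008, -0.319]
contact_force: [-0.1, 6.7, 19.6]
opening: 0.526
```

Emit:
servo_tool([
  [45, [0, 0, 0], [0, 0, 0]],
  [45, [0, 0, 0], [0, 0, 0]],
  [45, [0, 0, 0], [0, 0, 0]],
])

```text
clock: 18.73
eef_pos: [552.9, -322.9, 138.1]
tcp_rot: [-3.141, -0.007, -0.318]
contact_force: [0.0, 6.1, 19.2]
opening: 0.528
```

```bash
python3 - <<'E'
from h import *
cv2.imwrite("pics/w6.png",grab_frame("wrist"))
E
```

```text
(no output)
```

View pics/w6.png

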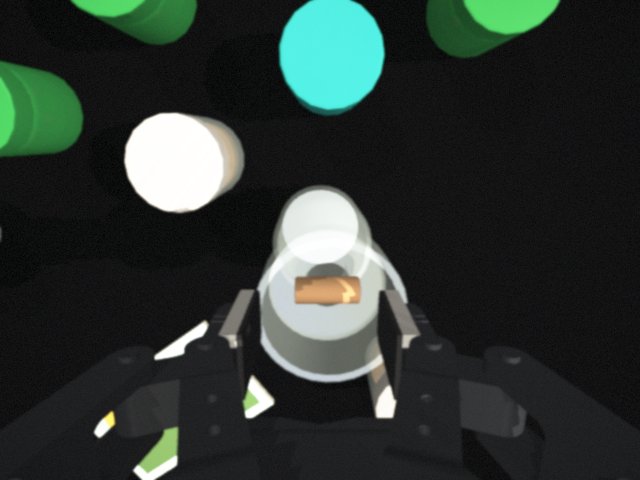

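```bash
python3 - <<'E'
from h import *
w=cv2.imread("pics/w6.png")[200:400,190:460]; s=grab_frame("scene"); u,v=w2pix("scene",[550,-323,120]).astype(int)
s=s[max(0,v-65):v+65,max(0,u-60):u+60]
a=cv2.resize(w,(440,326),interpolation=cv2.INTER_CUBIC); b=cv2.resize(s,(350,380),interpolation=cv2.INTER_CUBIC)
o=np.zeros((400,800,3),np.uint8); o[:326,:440]=a; o[:380,445:795]=b; cv2.imwrite("pics/c7.png",o)
E
```

```text
(no output)
```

View pics/c7.png

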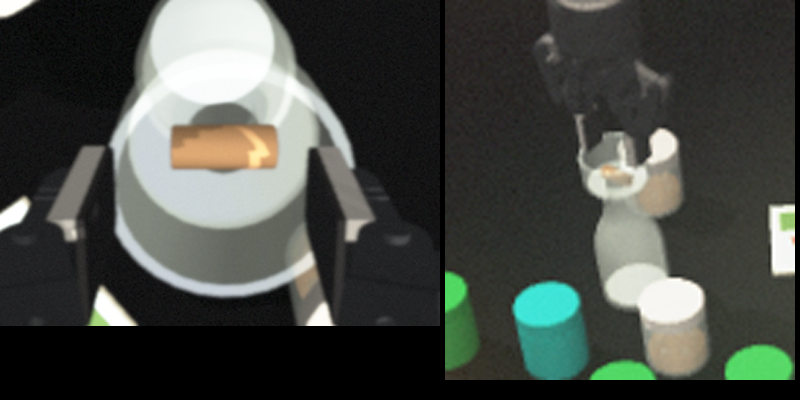

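Emit:
servo_tool([
  [46, [0, 0, -1], [0, 0, 0]],
  [47, [0, 0, -1], [0, 0, 0]],
  [47, [0, 0, -2], [0, 0, 0]],
  [47, [0, 0, 0], [0, 0, 0]],
])

```text
clock: 19.32
eef_pos: [549.8, -322.9, 137.8]
tcp_rot: [3.141, -0.0, -0.318]
contact_force: [-1.0, 0.1, -0.3]
opening: 0.549
```

```bash
python3 - <<'E'
from h import *
s=sense();print(s["opening"]*85.4,s["wrist_torque"],s["contact_force"]); grab_frame("wrist")
for t in trace("wrist","bottle1")[:2]: 
    m=t["mask"]; ys,xs=np.nonzero(m); print(t["conf"],len(xs),xs.min(),xs.max(),ys.min(),ys.max())
for t in trace("wrist","dowel1"):
    P=poly("wrist",t["mask"],141);print("dowel",t["conf"],P.mean(0),cv2.minAreaRect(P))
E
```

```text
46.91196808136635 [ 0.01032775 -0.07336077 -0.05571121] [-1.02671863  0.14967441 -0.3018803 ]
0.64 19088 245 391 180 378
dowel 0.56 [ 550.1092  -321.59412] ((549.9972534179688, -321.6308288574219), (28.449975967407227, 12.410486221313477), 71.78963470458984)
```

```bash
python3 - <<'E'
from h import *
w=grab_frame("wrist")[170:400,170:470]
cv2.imwrite("pics/c8.png",cv2.resize(w,None,fx=2.5,fy=2.5,interpolation=cv2.INTER_CUBIC))
E
```

```text
(no output)
```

View pics/c8.png

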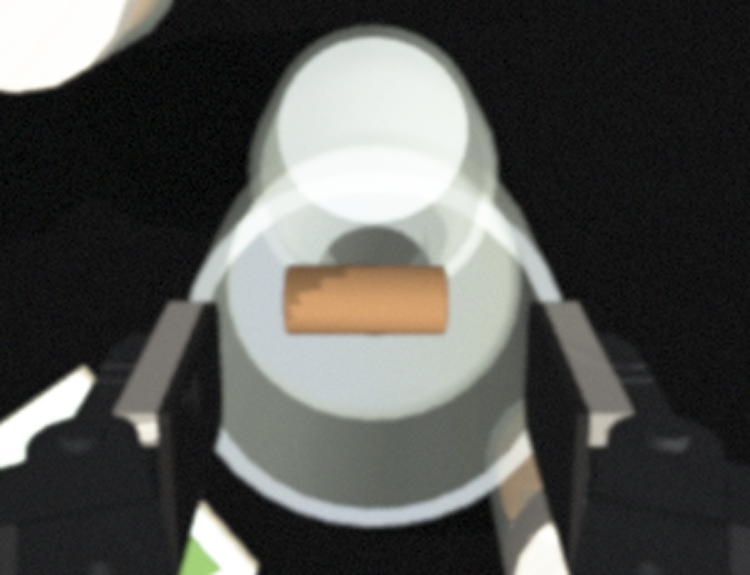

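Emit:
servo_tool([
  [47, [0, 0, -3], [0, 0, 0]],
  [47, [0, 0, -3], [0, 0, 0]],
  [47, [0, 0, 0], [0, 0, 0]],
])

```text
clock: 19.9
eef_pos: [550.0, -322.8, 143.9]
tcp_rot: [3.141, -0.001, -0.318]
contact_force: [-0.7, 0.1, -0.2]
opening: 0.555
```

```bash
python3 - <<'E'
from h import *
s=sense();print(s["wrist_torque"],s["contact_force"])
for n in ["top","wrist"]:
    grab_frame(n)
    for b in boxes_of(n,"bottle1"): print(n,round(b["conf"],2),cam2w(n,b["centre"]).round(0))
    for b in boxes_of(n,"dowel1"): print(n,"d",round(b["conf"],2),cam2w(n,b["centre"]).round(0))
E
```

```text
[ 0.00029963  0.01846049 -0.0111727 ] [-0.67750333  0.10858978 -0.17469062]
top 0.83 [ 540. -302.   72.]
top 0.67 [609. 290. 139.]
top d 0.49 [766. -79.  56.]
wrist 0.9 [ 548. -323.  134.]
wrist d 0.55 [ 547. -322.  142.]
```

Emit:
servo_tool([
  [47, [0, 0, -4], [0, 0, 0]],
  [47, [0, 0, -6], [0, 0, 0]],
  [47, [0, 0, -6], [0, 0, 0]],
  [47, [0, 0, -6], [0, 0, 0]],
  [47, [0, 0, 0], [0, 0, 0]],
])

```text
clock: 20.82
eef_pos: [550.1, -322.9, 166.3]
tcp_rot: [3.141, -0.001, -0.318]
contact_force: [-0.4, -1.1, 0.5]
opening: 0.555
```

```bash
python3 - <<'E'
from h import *
s=sense();print(s["wrist_torque"],s["contact_force"])
for n in ["wrist"]:
    cv2.imwrite("pics/w9.png",grab_frame(n)[120:420,120:520])
    for b in boxes_of(n,"bottle1"): print(n,round(b["conf"],2),cam2w(n,b["centre"]).round(0))
    for b in boxes_of(n,"dowel1"): print(n,"d",round(b["conf"],2),cam2w(n,b["centre"]).round(0))
E
```

```text
[-0.02062232  0.00949542  0.0471135 ] [-0.42702024 -1.06248988  0.50696748]
wrist 0.96 [ 548. -321.  131.]
wrist d 0.61 [ 545. -325.  142.]
```

View pics/w9.png

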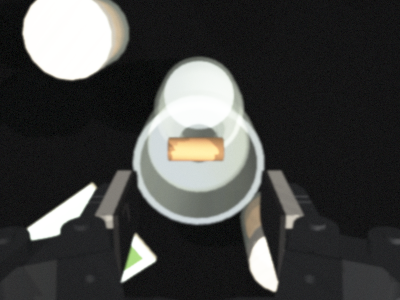

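Emit:
servo_tool([
  [60, [0, 0, -10], [0, 0, 0]],
  [85, [0, 0, -5], [0, 0, 0]],
  [85, [0, 0, 0], [0, 0, 0]],
  [85, [0, 0, 10], [0, 0, 0]],
  [85, [0, 0, 20], [0, 0, 0]],
  [85, [0, 0, 20], [0, 0, 0]],
  [85, [0, 0, 13], [0, 0, 0]],
  [85, [0, 0, 0], [0, 0, 0]],
])

```text
clock: 21.98
eef_pos: [548.8, -322.1, 115.6]
tcp_rot: [-3.141, 0.003, -0.318]
contact_force: [-0.6, 0.5, 0.2]
opening: 0.995
```

Emit:
servo_tool([
  [60, [0, 0, 0], [0, 0, 0]],
  [55, [0, 0, 0], [0, 0, 0]],
  [50, [0, 0, 0], [0, 0, 0]],
  [45, [0, 0, 0], [0, 0, 0]],
  [45, [0, 0, 0], [0, 0, 0]],
  [45, [0, 0, 0], [0, 0, 0]],
])

```text
clock: 22.72
eef_pos: [550.7, -323.1, 118.7]
tcp_rot: [3.141, -0.002, -0.318]
contact_force: [0.9, -0.3, 6.2]
opening: 0.684
```

Emit:
servo_tool([
  [45, [0, 0, -8], [0, 0, 0]],
  [45, [0, 0, -25], [0, 0, 0]],
  [45, [0, 0, -35], [0, 0, 0]],
  [45, [0, 0, -40], [0, 0, 0]],
  [45, [0, 0, -40], [0, 0, 0]],
  [45, [0, 0, -35], [0, 0, 0]],
  [45, [0, 0, -20], [0, 0, 0]],
  [45, [0, 0, 0], [0, 0, 0]],
])

```text
clock: 23.72
eef_pos: [550.1, -323.0, 322.1]
tcp_rot: [3.141, -0.002, -0.318]
contact_force: [0.8, -0.3, -2.8]
opening: 0.683
```

Emit:
servo_tool([
  [45, [0, 0, 0], [5, 0, 0]],
  [45, [0, 0, 0], [8, 0, 0]],
  [45, [0, 0, 0], [8, 0, 0]],
  [45, [0, 0, 0], [8, 0, 0]],
  [45, [0, 0, 0], [8, 0, 0]],
  [45, [0, 0, 0], [0, 0, 0]],
  [45, [0, 0, 0], [0, 0, 0]],
])

```text
clock: 24.6
eef_pos: [549.6, -322.6, 319.7]
tcp_rot: [-2.498, 0.001, -0.319]
contact_force: [-0.2, -0.4, -1.2]
opening: 0.68
```

```bash
python3 - <<'E'
from h import *
print(np.degrees(sense()["tcp_rot"])); dcheck()
E
```

```text
[-1.43101176e+02  7.22023826e-02 -1.82488274e+01]
dowel 0.61 [ 542. -346.  333.] in tool [  0.  12. -25.]
```

Emit:
servo_tool([
  [45, [0, 0, 0], [-7, 0, 0]],
  [45, [0, 0, 0], [-10, 0, 0]],
  [45, [0, 0, 0], [-10, 0, 0]],
  [45, [0, 0, 0], [-10, 0, 0]],
  [45, [0, 0, 0], [-10, 0, 0]],
  [45, [0, 0, 0], [-10, 0, 0]],
  [45, [0, 0, 0], [-10, 0, 0]],
  [45, [0, 0, 0], [-7, 0, 0]],
])

```text
clock: 25.7
eef_pos: [551.0, -320.4, 321.9]
tcp_rot: [2.492, -0.004, -0.314]
contact_force: [-0.5, -0.4, -2.2]
opening: 0.683
```

Emit:
servo_tool([
  [45, [0, 0, 0], [0, 0, 0]],
  [45, [0, 0, 0], [0, 0, 0]],
])

```text
clock: 25.95
eef_pos: [550.3, -322.1, 321.4]
tcp_rot: [2.498, -0.002, -0.317]
contact_force: [-0.5, -0.5, -1.5]
opening: 0.682
```

```bash
python3 - <<'E'
from h import *
print(np.degrees(sense()["tcp_rot"])); dcheck()
E
```

```text
[ 1.43132325e+02 -9.54684476e-02 -1.81722474e+01]
```

Emit:
servo_tool([
  [45, [0, 0, 0], [7, 0, 0]],
  [45, [0, 0, 0], [10, 0, 0]],
  [45, [0, 0, 0], [10, 0, 0]],
  [45, [0, 0, 0], [10, 0, 0]],
  [45, [0, 0, 0], [0, 0, 0]],
  [45, [0, 0, 0], [0, 0, 0]],
])

```text
clock: 26.8
eef_pos: [549.1, -323.5, 320.6]
tcp_rot: [3.139, -0.0, -0.32]
contact_force: [0.0, 0.7, -2.4]
opening: 0.686
```

```bash
python3 - <<'E'
from h import *
todo(550,-323,320,-18.2)
cv2.imwrite("pics/w10.png",grab_frame("wrist")); dcheck()
E
```

```text
tcp [ 549.1 -323.5  320.6] [179.9  -0.  -18.3] t 26.8 shift [ 0.7 -0.8  0.6] turn [ 0.1 -0.  -0.1]
```

View pics/w10.png

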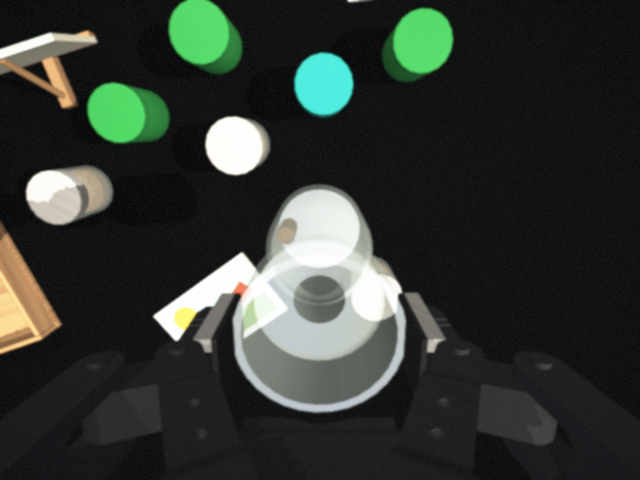

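Emit:
servo_tool([
  [45, [-2, -15, 0], [0, 0, 0]],
  [45, [-5, -30, 0], [0, 0, 0]],
  [45, [-6.5, -38, 0], [0, 0, 0]],
  [45, [-6.5, -38, 0], [0, 0, 0]],
  [45, [-6.5, -38, 0], [0, 0, 0]],
  [45, [-6.5, -38, 0], [0, 0, 0]],
  [45, [-6.5, -38, 0], [0, 0, 0]],
  [45, [-6.5, -38, 0], [0, 0, 0]],
])

```text
clock: 27.95
eef_pos: [591.3, -46.0, 320.5]
tcp_rot: [3.141, -0.0, -0.317]
contact_force: [0.4, 0.1, -2.6]
opening: 0.679
```

Emit:
servo_tool([
  [45, [-6.5, -38, 0], [0, 0, 0]],
  [45, [-6.5, -38, 0], [0, 0, 0]],
  [45, [-6, -38, 0], [0, 0, 0]],
  [45, [-4, -33, 0], [0, 0, 0]],
  [45, [-3, -15, 0], [0, 0, 0]],
  [45, [0, 0, 0], [0, 0, 0]],
  [45, [0, 0, 0], [0, 0, 0]],
])

```text
clock: 28.82
eef_pos: [617.1, 112.4, 320.5]
tcp_rot: [3.141, -0.0, -0.318]
contact_force: [0.1, 0.8, -2.1]
opening: 0.683
```

```bash
python3 - <<'E'
from h import *
todo(619,116.8,126)
grab_frame("wrist"); print("wrist",rect("wrist","crate",40))
E
```

```text
tcp [617.1 112.4 320.5] [180.   -0.  -18.2] t 28.825 shift [  0.4  -4.9 194.5]
wrist (0.86, ((585.29638671875, 205.5999755859375), (164.9090118408203, 276.5216979980469), 1.5622056722640991))
```

Crate confirmed (y 205.6, yaw 1.6°). Lowering.

Emit:
servo_tool([
  [45, [0.4, -4.9, 15], [0, 0, 0]],
  [45, [0, 0, 35], [0, 0, 0]],
  [45, [0, 0, 40], [0, 0, 0]],
  [45, [0, 0, 40], [0, 0, 0]],
  [45, [0, 0, 30], [0, 0, 0]],
  [45, [0, 0, 15], [0, 0, 0]],
  [45, [0, 0, 8], [0, 0, 0]],
  [45, [0, 0, 5], [0, 0, 0]],
])

```text
clock: 29.92
eef_pos: [620.0, 117.6, 132.8]
tcp_rot: [-3.141, -0.001, -0.318]
contact_force: [-0.7, -0.7, -2.7]
opening: 0.687
```

Emit:
servo_tool([
  [45, [0, 0, 3], [0, 0, 0]],
  [45, [0, 0, 1.5], [0, 0, 0]],
  [45, [0, 0, 0], [0, 0, 0]],
])

```text
clock: 30.3
eef_pos: [619.6, 117.6, 128.3]
tcp_rot: [-3.141, -0.0, -0.318]
contact_force: [-1.2, -0.7, -3.1]
opening: 0.681
```

Emit:
servo_tool([
  [45, [0, 0, 1], [0, 0, 0]],
  [45, [0, 0, 1], [0, 0, 0]],
  [45, [0, 0, 1], [0, 0, 0]],
  [45, [0, 0, 0], [0, 0, 0]],
])

```text
clock: 30.8
eef_pos: [619.3, 117.5, 124.9]
tcp_rot: [3.141, 0.0, -0.318]
contact_force: [-1.0, 0.2, -2.4]
opening: 0.68
```

Emit:
servo_tool([
  [45, [0, 0, 1], [0, 0, 0]],
  [45, [0, 0, 0], [0, 0, 0]],
])

```text
clock: 31.05
eef_pos: [619.7, 117.5, 124.7]
tcp_rot: [-3.141, -0.001, -0.318]
contact_force: [-1.7, -0.7, 4.4]
opening: 0.68
```

Emit:
servo_tool([
  [60, [0, 0, 0], [0, 0, 0]],
  [72, [0, 0, 0], [0, 0, 0]],
  [85, [0, 0, 0], [0, 0, 0]],
  [85, [0, 0, 0], [0, 0, 0]],
  [85, [0, 0, -20], [0, 0, 0]],
  [85, [0, 0, -45], [0, 0, 0]],
  [85, [0, 0, -45], [0, 0, 0]],
  [85, [0, 0, -25], [0, 0, 0]],
])

```text
clock: 32.05
eef_pos: [620.5, 117.7, 263.4]
tcp_rot: [-3.139, -0.004, -0.318]
contact_force: [0.3, -0.1, 0.0]
opening: 0.994
```

```bash
cat >> h.py <<'E'
def jars(n):
    im=grab_frame(n)
    for t in trace(n,"jar1"):
        m=t["mask"]; bgr=im[m].mean(0); P=poly(n,m,70); (c,r)=cv2.minEnclosingCircle(P)
        print(n,"jar",round(t["conf"],2),"mean",P.mean(0).round(0),"circ",np.round(c),round(r),"bgr",bgr.round(0))
E
python3 - <<'E'
from h import *
jars("top"); todo(629,-54,160,0)
for b in boxes_of("top","card"): print("card",round(b["conf"],2),cam2w("top",b["centre"]).round(0))
E
```

```text
top jar 0.94 mean [630. -56.] circ [630. -56.] 31 bgr [205. 217. 223.]
top jar 0.92 mean [ 727. -262.] circ [ 729. -261.] 37 bgr [ 66. 144.  53.]
top jar 0.83 mean [ 654. -459.] circ [ 654. -459.] 38 bgr [ 66. 142.  55.]
top jar 0.79 mean [ 686. -155.] circ [ 686. -155.] 33 bgr [ 73. 157.  61.]
top jar 0.7 mean [ 620. -253.] circ [ 621. -252.] 34 bgr [193. 204. 210.]
top jar 0.62 mean [ 647. -357.] circ [ 647. -357.] 37 bgr [144. 160.  49.]
tcp [621.4 117.9 264. ] [-179.8   -0.4  -18.2] t 32.15 shift [ 60.4 161.3 103.9] turn [ -0.1  -0.4 -18.2]
card 0.74 [ 431. -146.    3.]
card 0.62 [408. 462.  60.]
```

Emit:
servo_tool([
  [85, [8, 22, 0], [0, 0, 0]],
  [85, [13, 35, 10], [0, 0, 0]],
  [85, [13, 35, 20], [0, 0, 0]],
  [85, [13, 35, 30], [0, 0, -6]],
  [85, [14, 33, 30], [0, 0, -6]],
  [85, [0, 0, 14], [0, 0, -6.2]],
  [85, [0, 0, 0], [0, 0, 0]],
  [85, [0, 0, 0], [0, 0, 0]],
])

```text
clock: 33.2
eef_pos: [630.8, -53.3, 155.1]
tcp_rot: [3.142, 0.0, -0.003]
contact_force: [0.1, 0.9, -0.0]
opening: 0.992
```

```bash
python3 - <<'E'
from h import *
jars("wrist"); todo(629.5,-55,30,0)
E
```

```text
wrist jar 0.91 mean [ 635. -233.] circ [ 630. -234.] 45 bgr [152. 161. 163.]
wrist jar 0.86 mean [ 730. -224.] circ [ 730. -228.] 30 bgr [32. 69. 25.]
wrist jar 0.83 mean [ 695. -150.] circ [ 694. -149.] 36 bgr [ 77. 159.  62.]
wrist jar 0.77 mean [641. -56.] circ [641. -55.] 32 bgr [217. 226. 228.]
tcp [631.3 -52.9 155.7] [ 1.8e+02 -1.0e-01 -1.0e-01] t 33.3 shift [ -1.9   2.1 125.7] turn [ 0.  -0.1 -0.1]
```

Emit:
servo_tool([
  [85, [0.7, 2.6, 25], [0, 0, 0]],
  [85, [0, 0, 35], [0, 0, 0]],
  [85, [0, 0, 35], [0, 0, 0]],
  [85, [0, 0, 25], [0, 0, 0]],
  [85, [0, 0, 11], [0, 0, 0]],
  [85, [0, 0, 0], [0, 0, 0]],
  [62, [0, 0, 0], [0, 0, 0]],
  [50, [0, 0, 0], [0, 0, 0]],
])

```text
clock: 34.3
eef_pos: [632.8, -55.7, 25.9]
tcp_rot: [3.141, -0.002, -0.001]
contact_force: [-1.8, -0.1, 2.1]
opening: 0.655
```

Emit:
servo_tool([
  [45, [0, 0, 0], [0, 0, 0]],
  [45, [0, 0, 0], [0, 0, 0]],
  [45, [0, 0, 0], [0, 0, 0]],
  [45, [0, 0, 0], [0, 0, 0]],
])

```text
clock: 34.8
eef_pos: [632.9, -55.7, 25.8]
tcp_rot: [3.141, -0.003, -0.001]
contact_force: [-0.4, 0.9, 6.8]
opening: 0.655
```

Emit:
servo_tool([
  [45, [0, 0, -10], [0, 0, 0]],
  [45, [0, 0, -30], [0, 0, 0]],
  [45, [-10, 0, -40], [0, 0, 0]],
  [45, [-30, 0, -30], [0, 0, 0]],
  [45, [-34, -10, 0], [0, 0, 0]],
  [45, [-20, -30, 0], [0, 0, 0]],
  [45, [-10, -35, 0], [0, 0, 0]],
  [45, [0, -35, 0], [0, 0, 0]],
])

```text
clock: 35.8
eef_pos: [526.9, 55.2, 134.9]
tcp_rot: [-3.142, -0.001, -0.001]
contact_force: [0.7, 0.1, -1.7]
opening: 0.653
```

Emit:
servo_tool([
  [45, [0, -35, 0], [0, 0, 0]],
  [45, [0, -25, 0], [0, 0, 0]],
  [45, [0, 0, 0], [0, 0, 0]],
  [45, [0, 0, 0], [0, 0, 0]],
])

```text
clock: 36.3
eef_pos: [527.7, 114.0, 134.3]
tcp_rot: [3.141, -0.0, -0.0]
contact_force: [0.5, 0.2, -1.7]
opening: 0.654
```

```bash
python3 - <<'E'
from h import *
todo(529,114.2,32,0); print(sense()["opening"],sense()["contact_force"])
jars("top")
E
```

```text
tcp [527.7 114.  134.3] [180.  -0.  -0.] t 36.3 shift [  1.3  -0.2 102.3] turn [ 0. -0. -0.]
0.6536297459962325 [ 0.48365139  0.19496289 -1.74346927]
top jar 0.96 mean [ 647. -357.] circ [ 646. -357.] 38 bgr [160. 176.  57.]
top jar 0.95 mean [ 620. -253.] circ [ 620. -253.] 35 bgr [205. 214. 218.]
top jar 0.85 mean [ 654. -458.] circ [ 654. -457.] 38 bgr [ 77. 163.  65.]
top jar 0.73 mean [ 728. -261.] circ [ 728. -261.] 36 bgr [ 77. 165.  62.]
top jar 0.69 mean [ 416. -345.] circ [ 416. -345.] 36 bgr [201. 209. 213.]
top jar 0.62 mean [ 686. -155.] circ [ 686. -154.] 35 bgr [ 81. 172.  67.]
```

Emit:
servo_tool([
  [45, [1.3, 0, 20], [0, 0, 0]],
  [45, [0, 0, 30], [0, 0, 0]],
  [45, [0, 0, 25], [0, 0, 0]],
  [45, [0, 0, 14], [0, 0, 0]],
  [45, [0, 0, 7], [0, 0, 0]],
  [45, [0, 0, 3], [0, 0, 0]],
  [45, [0, 0, 1], [0, 0, 0]],
  [45, [0, 0, 0], [0, 0, 0]],
])

```text
clock: 37.4
eef_pos: [529.4, 114.6, 34.5]
tcp_rot: [-3.141, -0.001, -0.001]
contact_force: [-0.1, 0.7, -1.6]
opening: 0.655
```

Emit:
servo_tool([
  [45, [0, 0, 1], [0, 0, 0]],
  [45, [0, 0, 1], [0, 0, 0]],
  [45, [0, 0, 1], [0, 0, 0]],
  [45, [0, 0, 0], [0, 0, 0]],
])

```text
clock: 37.9
eef_pos: [529.2, 114.5, 31.8]
tcp_rot: [-3.141, -0.0, -0.001]
contact_force: [-2.8, -1.2, 9.4]
opening: 0.657
```

Emit:
servo_tool([
  [60, [0, 0, 0], [0, 0, 0]],
  [72, [0, 0, 0], [0, 0, 0]],
  [72, [0, 0, -10], [0, 0, 0]],
  [72, [0, 0, -30], [0, 0, 0]],
  [85, [0, 0, -40], [0, 0, 0]],
  [85, [0, 15, -38], [0, 0, 0]],
  [85, [5, 30, 0], [0, 0, 0]],
  [85, [11, 38, 0], [0, 0, 0]],
])

```text
clock: 38.9
eef_pos: [545.4, 31.1, 150.4]
tcp_rot: [-3.141, -0.002, 0.001]
contact_force: [1.0, 0.6, -0.6]
opening: 0.997
```

Emit:
servo_tool([
  [85, [11, 38, 0], [0, 0, 0]],
  [85, [11, 38, 0], [0, 0, 0]],
  [85, [11, 38, 0], [0, 0, 0]],
  [85, [11, 38, 0], [0, 0, 0]],
  [85, [11, 38, 0], [0, 0, 0]],
  [85, [11, 38, 0], [0, 0, 0]],
  [85, [11, 38, 0], [0, 0, 0]],
  [85, [0, 18, 0], [0, 0, 0]],
])

```text
clock: 39.9
eef_pos: [622.2, -254.5, 149.4]
tcp_rot: [3.141, -0.001, -0.002]
contact_force: [-0.3, 0.3, -0.1]
opening: 0.993
```

Emit:
servo_tool([
  [85, [0, 0, 0], [0, 0, 0]],
  [85, [0, 0, 0], [0, 0, 0]],
])

```text
clock: 40.15
eef_pos: [621.4, -251.4, 149.0]
tcp_rot: [-3.141, 0.001, -0.0]
contact_force: [-0.1, -0.5, 0.2]
opening: 0.995
```

```bash
python3 - <<'E'
from h import *
todo(622,-252.5,25,0); jars("wrist"); jars("top")
for b in boxes_of("top","card"): print("card",round(b["conf"],2),cam2w("top",b["centre"]).round(0))
E
```

```text
tcp [ 621.4 -251.4  149. ] [-180.    0.   -0.] t 40.15 shift [  0.7   1.2 124. ] turn [-0.  0. -0.]
wrist jar 0.98 mean [ 665. -427.] circ [ 659. -430.] 36 bgr [41. 85. 32.]
wrist jar 0.93 mean [ 734. -264.] circ [ 734. -265.] 30 bgr [ 84. 174.  67.]
wrist jar 0.86 mean [ 485. -327.] circ [ 485. -327.] 19 bgr [ 77.  91. 100.]
wrist jar 0.81 mean [ 631. -257.] circ [ 630. -256.] 32 bgr [218. 226. 229.]
wrist jar 0.6 mean [ 694. -163.] circ [ 694. -164.] 36 bgr [ 73. 156.  58.]
wrist jar 0.58 mean [ 658. -355.] circ [ 657. -354.] 38 bgr [159. 174.  56.]
top jar 0.98 mean [529. 111.] circ [530. 111.] 31 bgr [192. 208. 220.]
top jar 0.9 mean [ 686. -155.] circ [ 687. -154.] 35 bgr [ 66. 143.  56.]
top jar 0.9 mean [ 728. -252.] circ [ 728. -257.] 34 bgr [ 64. 139.  52.]
top jar 0.69 mean [ 654. -479.] circ [ 655. -472.] 28 bgr [ 82. 170.  74.]
top jar 0.57 mean [ 613. -230.] circ [ 612. -233.] 13 bgr [115. 128. 137.]
top jar 0.46 mean [ 621. -357.] circ [ 621. -357.] 14 bgr [103. 115.  58.]
card 0.98 [ 435. -140.    3.]
card 0.28 [563. 212.   5.]
```

Emit:
servo_tool([
  [85, [2, 3, 20], [0, 0, 0]],
  [85, [0, 0, 35], [0, 0, 0]],
  [85, [0, 0, 35], [0, 0, 0]],
  [85, [0, 0, 23], [0, 0, 0]],
  [85, [0, 0, 11], [0, 0, 0]],
  [85, [0, 0, 0], [0, 0, 0]],
  [62, [0, 0, 0], [0, 0, 0]],
  [50, [0, 0, 0], [0, 0, 0]],
])

```text
clock: 41.4
eef_pos: [625.1, -256.1, 26.8]
tcp_rot: [3.141, -0.003, -0.001]
contact_force: [-0.6, 0.4, -2.3]
opening: 0.653
```

Emit:
servo_tool([
  [45, [0, 0, 0], [0, 0, 0]],
  [45, [0, 0, 0], [0, 0, 0]],
  [45, [0, 0, 0], [0, 0, 0]],
  [45, [0, 0, 0], [0, 0, 0]],
])

```text
clock: 41.9
eef_pos: [625.1, -256.1, 26.7]
tcp_rot: [3.141, -0.003, -0.001]
contact_force: [-0.1, 0.6, 6.3]
opening: 0.654
```

Emit:
servo_tool([
  [45, [0, 0, -10], [0, 0, 0]],
  [45, [0, 0, -30], [0, 0, 0]],
  [45, [0, 0, -40], [0, 0, 0]],
  [45, [-10, -15, -40], [0, 0, 0]],
  [45, [-20, -30, -14], [0, 0, 0]],
  [45, [-15, -38, 0], [0, 0, 0]],
  [45, [-15, -38, 0], [0, 0, 0]],
  [45, [-15, -38, 0], [0, 0, 0]],
])

```text
clock: 42.9
eef_pos: [548.2, -95.5, 159.7]
tcp_rot: [3.142, -0.001, -0.001]
contact_force: [0.6, 0.7, -1.3]
opening: 0.655
```

Emit:
servo_tool([
  [45, [-15, -38, 0], [0, 0, 0]],
  [45, [-8, -38, 0], [0, 0, 0]],
  [45, [0, -38, 0], [0, 0, 0]],
  [45, [0, -38, 0], [0, 0, 0]],
  [45, [0, -38, 0], [0, 0, 0]],
  [45, [0, -38, 0], [0, 0, 0]],
  [45, [0, -38, 0], [0, 0, 0]],
  [45, [0, -25, 0], [0, 0, 0]],
])

```text
clock: 43.9
eef_pos: [525.8, 196.1, 159.6]
tcp_rot: [-3.141, -0.0, 0.0]
contact_force: [0.1, 0.1, -2.1]
opening: 0.654
```

Emit:
servo_tool([
  [45, [0, -10, 0], [0, 0, 0]],
  [45, [0, 0, 0], [0, 0, 0]],
  [45, [0, 0, 0], [0, 0, 0]],
])

```text
clock: 44.28
eef_pos: [526.0, 203.5, 159.0]
tcp_rot: [3.141, 0.0, -0.001]
contact_force: [0.2, -0.1, -1.2]
opening: 0.661
```

```bash
python3 - <<'E'
from h import *
todo(526.5,204.2,33,0)
E
```

```text
tcp [526.  203.5 159. ] [ 1.8e+02  0.0e+00 -1.0e-01] t 44.275 shift [  0.5  -0.8 126. ] turn [ 0.   0.  -0.1]
```

Emit:
servo_tool([
  [45, [0.5, -0.8, 20], [0, 0, 0]],
  [45, [0, 0, 35], [0, 0, 0]],
  [45, [0, 0, 35], [0, 0, 0]],
  [45, [0, 0, 20], [0, 0, 0]],
  [45, [0, 0, 9], [0, 0, 0]],
  [45, [0, 0, 3], [0, 0, 0]],
  [45, [0, 0, 1.5], [0, 0, 0]],
  [45, [0, 0, 1], [0, 0, 0]],
])

```text
clock: 45.28
eef_pos: [527.1, 205.4, 35.2]
tcp_rot: [-3.141, -0.001, -0.001]
contact_force: [-0.5, -0.3, -1.4]
opening: 0.651
```

Emit:
servo_tool([
  [45, [0, 0, 1], [0, 0, 0]],
  [45, [0, 0, 0], [0, 0, 0]],
])

```text
clock: 45.52
eef_pos: [526.7, 205.3, 33.7]
tcp_rot: [-3.141, -0.0, -0.0]
contact_force: [0.2, 0.6, -1.3]
opening: 0.651
```

Emit:
servo_tool([
  [45, [0, 0, 1], [0, 0, 0]],
  [45, [0, 0, 0.6], [0, 0, 0]],
  [45, [0, 0, 0], [0, 0, 0]],
])

```text
clock: 45.9
eef_pos: [526.7, 205.4, 32.7]
tcp_rot: [-3.141, -0.0, -0.001]
contact_force: [-3.4, -0.9, 8.3]
opening: 0.654
```

Emit:
servo_tool([
  [60, [0, 0, 0], [0, 0, 0]],
  [70, [0, 0, 0], [0, 0, 0]],
  [70, [0, 0, -10], [0, 0, 0]],
  [70, [0, 0, -30], [0, 0, 0]],
  [85, [0, 0, -40], [0, 0, 0]],
  [85, [0, 15, -38], [0, 0, 0]],
  [85, [-5, 30, 0], [0, 0, 0]],
  [85, [-8, 38, 0], [0, 0, 0]],
])

```text
clock: 46.9
eef_pos: [514.1, 122.0, 151.2]
tcp_rot: [-3.141, -0.002, 0.001]
contact_force: [0.5, -0.0, -1.1]
opening: 0.995
```

Emit:
servo_tool([
  [85, [-8, 38, 0], [0, 0, 0]],
  [85, [-8, 38, 0], [0, 0, 0]],
  [85, [-8, 38, 0], [0, 0, 0]],
  [85, [-8, 38, 0], [0, 0, 0]],
  [85, [-8, 38, 0], [0, 0, 0]],
  [85, [-8, 38, 0], [0, 0, 0]],
  [85, [-8, 38, 0], [0, 0, 0]],
  [85, [-8, 38, 0], [0, 0, 0]],
])

```text
clock: 47.9
eef_pos: [449.2, -183.0, 150.6]
tcp_rot: [3.141, -0.001, -0.001]
contact_force: [0.3, 0.7, -0.4]
opening: 1.0
```

Emit:
servo_tool([
  [85, [-8, 38, 0], [0, 0, 0]],
  [85, [-8, 38, 0], [0, 0, 0]],
  [85, [-6, 38, 0], [0, 0, 0]],
  [85, [-6, 35, 0], [0, 0, 0]],
  [85, [0, 15, 0], [0, 0, 0]],
  [85, [0, 0, 0], [0, 0, 0]],
  [85, [0, 0, 0], [0, 0, 0]],
])

```text
clock: 48.78
eef_pos: [421.3, -344.6, 149.9]
tcp_rot: [-3.141, 0.0, -0.0]
contact_force: [0.8, 0.3, -0.4]
opening: 0.992
```

```bash
python3 - <<'E'
from h import *
todo(420,-346,26,0); jars("wrist"); jars("top")
for b in boxes_of("top","card"): print("card",round(b["conf"],2),cam2w("top",b["centre"]).round(0))
E
```

```text
tcp [ 421.3 -344.6  149.9] [-180.    0.   -0.] t 48.775 shift [ -1.3   1.5 123.9] turn [-0.  0. -0.]
wrist jar 0.72 mean [ 423. -350.] circ [ 423. -351.] 33 bgr [224. 230. 232.]
top jar 0.9 mean [525. 201.] circ [524. 202.] 32 bgr [177. 191. 202.]
top jar 0.79 mean [ 727. -261.] circ [ 727. -262.] 36 bgr [ 69. 150.  55.]
top jar 0.73 mean [ 654. -457.] circ [ 654. -457.] 39 bgr [ 66. 142.  56.]
top jar 0.69 mean [529. 112.] circ [529. 112.] 32 bgr [132. 146. 159.]
top jar 0.66 mean [ 647. -358.] circ [ 647. -357.] 36 bgr [150. 166.  50.]
top jar 0.58 mean [ 414. -342.] circ [ 415. -344.] 33 bgr [158. 169. 174.]
card 0.87 [ 432. -146.    6.]
```

Emit:
servo_tool([
  [85, [-4, 4, 20], [0, 0, 0]],
  [85, [0, 0, 35], [0, 0, 0]],
  [85, [0, 0, 35], [0, 0, 0]],
  [85, [0, 0, 23], [0, 0, 0]],
  [85, [0, 0, 11], [0, 0, 0]],
  [85, [0, 0, 0], [0, 0, 0]],
  [62, [0, 0, 0], [0, 0, 0]],
  [50, [0, 0, 0], [0, 0, 0]],
])

```text
clock: 50.02
eef_pos: [418.0, -350.2, 27.4]
tcp_rot: [3.141, -0.001, -0.001]
contact_force: [-2.7, 1.6, 6.4]
opening: 0.657
```

Emit:
servo_tool([
  [45, [0, 0, 0], [0, 0, 0]],
  [45, [0, 0, 0], [0, 0, 0]],
  [45, [0, 0, 0], [0, 0, 0]],
  [45, [0, 0, 0], [0, 0, 0]],
])

```text
clock: 50.52
eef_pos: [418.0, -350.1, 27.4]
tcp_rot: [3.14, -0.002, -0.001]
contact_force: [-1.7, 1.5, 10.0]
opening: 0.656
```

Emit:
servo_tool([
  [45, [0, 0, -10], [0, 0, 0]],
  [45, [0, 0, -30], [0, 0, 0]],
  [45, [0, 0, -40], [0, 0, 0]],
  [45, [3, -15, -40], [0, 0, 0]],
  [45, [5, -30, -18], [0, 0, 0]],
  [45, [7, -38, 0], [0, 0, 0]],
  [45, [7, -38, 0], [0, 0, 0]],
  [45, [7, -38, 0], [0, 0, 0]],
])

```text
clock: 51.52
eef_pos: [446.5, -189.6, 164.8]
tcp_rot: [3.141, -0.001, -0.001]
contact_force: [0.2, -1.3, -1.3]
opening: 0.654
```

Emit:
servo_tool([
  [45, [7, -38, 0], [0, 0, 0]],
  [45, [7, -38, 0], [0, 0, 0]],
  [45, [7, -38, 0], [0, 0, 0]],
  [45, [7, -38, 0], [0, 0, 0]],
  [45, [7, -38, 0], [0, 0, 0]],
  [45, [7, -38, 0], [0, 0, 0]],
  [45, [7, -38, 0], [0, 0, 0]],
  [45, [7, -38, 0], [0, 0, 0]],
])

```text
clock: 52.52
eef_pos: [502.7, 114.5, 164.7]
tcp_rot: [-3.141, -0.001, -0.001]
contact_force: [0.1, -0.2, -1.5]
opening: 0.654
```

Emit:
servo_tool([
  [45, [7, -38, 0], [0, 0, 0]],
  [45, [7, -38, 0], [0, 0, 0]],
  [45, [0, -38, 0], [0, 0, 0]],
  [45, [0, -38, 0], [0, 0, 0]],
  [45, [0, -20, 0], [0, 0, 0]],
  [45, [0, 0, 0], [0, 0, 0]],
  [45, [0, 0, 0], [0, 0, 0]],
])

```text
clock: 53.4
eef_pos: [516.5, 284.3, 163.9]
tcp_rot: [3.141, 0.0, -0.001]
contact_force: [-0.2, -0.6, -0.8]
opening: 0.653
```

```bash
python3 - <<'E'
from h import *
todo(524,294.2,33.4,0)
E
```

```text
tcp [516.5 284.3 163.9] [180.   0.  -0.] t 53.4 shift [  7.6 -10.  130.5] turn [ 0.  0. -0.]
```

Emit:
servo_tool([
  [45, [7.5, -10, 10], [0, 0, 0]],
  [45, [0, 0, 35], [0, 0, 0]],
  [45, [0, 0, 40], [0, 0, 0]],
  [45, [0, 0, 25], [0, 0, 0]],
  [45, [0, 0, 12], [0, 0, 0]],
  [45, [0, 0, 5], [0, 0, 0]],
  [45, [0, 0, 2], [0, 0, 0]],
  [45, [0, 0, 0], [0, 0, 0]],
])

```text
clock: 54.4
eef_pos: [524.7, 295.5, 35.6]
tcp_rot: [-3.141, -0.001, -0.001]
contact_force: [-0.1, -0.3, -1.5]
opening: 0.656
```

Emit:
servo_tool([
  [45, [0, 0, 1], [0, 0, 0]],
  [45, [0, 0, 0], [0, 0, 0]],
])

```text
clock: 54.65
eef_pos: [524.3, 295.4, 34.2]
tcp_rot: [-3.141, -0.0, -0.001]
contact_force: [-1.4, 0.2, -1.3]
opening: 0.651
```

Emit:
servo_tool([
  [45, [0, 0, 1], [0, 0, 0]],
  [45, [0, 0, 0.4], [0, 0, 0]],
  [45, [0, 0, 0], [0, 0, 0]],
])

```text
clock: 55.02
eef_pos: [524.4, 295.4, 33.5]
tcp_rot: [-3.141, -0.0, -0.001]
contact_force: [-3.4, -0.6, 8.8]
opening: 0.656
```

Emit:
servo_tool([
  [60, [0, 0, 0], [0, 0, 0]],
  [70, [0, 0, 0], [0, 0, 0]],
  [70, [0, 0, -10], [0, 0, 0]],
  [70, [0, 0, -30], [0, 0, 0]],
  [70, [0, 0, -40], [0, 0, 0]],
  [40, [0, 15, -20], [0, 0, 0]],
  [0, [-8, 30, 0], [0, 0, 0]],
  [0, [-11, 38, 0], [0, 0, 0]],
])

```text
clock: 56.02
eef_pos: [504.8, 210.9, 132.7]
tcp_rot: [3.142, -0.0, 0.0]
contact_force: [-0.3, -1.5, 0.1]
opening: 0.181
```

Emit:
servo_tool([
  [0, [-11, 38, 0], [0, 0, 0]],
  [0, [-11, 38, 0], [0, 0, 0]],
  [0, [-11, 38, 0], [0, 0, 0]],
  [0, [-11, 38, 0], [0, 0, 0]],
  [0, [-11, 38, 0], [0, 0, 0]],
  [0, [-11, 38, 0], [0, 0, 0]],
  [0, [-11, 38, 0], [0, 0, 0]],
  [0, [-11, 38, 0], [0, 0, 0]],
])

```text
clock: 57.02
eef_pos: [415.6, -93.3, 132.4]
tcp_rot: [3.141, 0.0, -0.001]
contact_force: [0.5, 1.4, -0.1]
opening: 0.002
```

Emit:
servo_tool([
  [0, [0, 7, 0], [0, 0, 0]],
  [0, [0, 0, 0], [0, 0, 0]],
  [0, [0, 0, 0], [0, 0, 0]],
])

```text
clock: 57.4
eef_pos: [417.0, -98.1, 132.4]
tcp_rot: [-3.141, 0.0, -0.0]
contact_force: [-0.2, -0.0, -0.3]
opening: -0.001
```

```bash
cat >> h.py <<'E'
def card(n="top",show=True):
    grab_frame(n); t=trace(n,"card")
    for c in t[:2]:
        P=poly(n,c["mask"],5); (cx,cy),(w,h),a=cv2.minAreaRect(P)
        if w>h: a-=90; w,h=h,w
        print(n,"card",round(c["conf"],2),"c",round(cx,1),round(cy,1),"size",round(w),round(h),"short-axis deg",round(a,1),"mean",P.mean(0).round(1))
E
python3 - <<'E'
from h import *
p=sense(); card("top"); cv2.imwrite("pics/t11.png",cv2.resize(grab_frame("top")[190:380,150:470],None,fx=2.5,fy=2.5,interpolation=cv2.INTER_CUBIC)); card("wrist"); jars("top")
todo(416,-99,8,0); print(p["opening"])
for t in boxes_of("top","bottle1"): print("bottle",t["conf"],cam2w("top",t["centre"]).round(0))
E
```

```text
top card 0.84 c 482.8 -184.7 size 36 71 short-axis deg -13.5 mean [ 477.1 -188.2]
wrist card 0.64 c 433.2 -147.1 size 99 151 short-axis deg 17.7 mean [ 435.7 -148. ]
top jar 0.8 mean [525. 201.] circ [524. 200.] 32 bgr [175. 191. 205.]
top jar 0.79 mean [ 727. -260.] circ [ 727. -260.] 37 bgr [ 76. 163.  61.]
top jar 0.68 mean [520. 290.] circ [519. 290.] 33 bgr [145. 160. 174.]
top jar 0.63 mean [ 685. -156.] circ [ 684. -157.] 35 bgr [ 78. 167.  64.]
top jar 0.6 mean [530. 111.] circ [530. 110.] 31 bgr [207. 222. 233.]
tcp [417.  -98.3 132.5] [-180.    0.    0.] t 57.75 shift [ -1.    0.7 124.5] turn [-0.  0.  0.]
-0.0008843912763897725
bottle 0.88 [615. 116. 136.]
bottle 0.73 [610. 287. 138.]
```

View pics/t11.png

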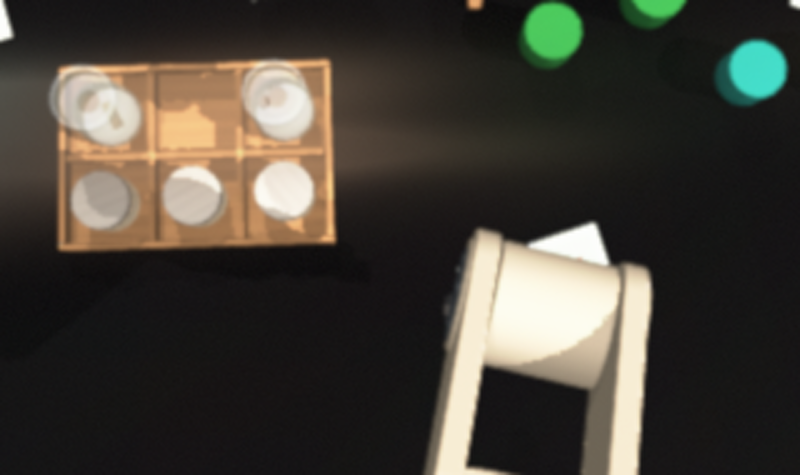

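Emit:
servo_tool([
  [0, [0, 0, 35], [0, 0, 0]],
  [0, [0, 0, 40], [0, 0, 0]],
  [0, [0, 0, 28], [0, 0, 0]],
  [0, [0, 0, 12], [0, 0, 0]],
  [0, [0, 0, 5], [0, 0, 0]],
  [0, [0, 0, 0], [0, 0, 0]],
])

```text
clock: 58.55
eef_pos: [417.4, -98.8, 12.9]
tcp_rot: [3.141, -0.001, -0.001]
contact_force: [0.7, 0.7, 0.1]
opening: 0.003
```

Emit:
servo_tool([
  [0, [0, 0, 2], [0, 0, 0]],
  [0, [0, 0, 1.5], [0, 0, 0]],
  [0, [0, 0, 0], [0, 0, 0]],
])

```text
clock: 58.92
eef_pos: [417.1, -98.7, 9.2]
tcp_rot: [3.142, -0.0, -0.001]
contact_force: [-0.3, -0.1, -0.0]
opening: 0.0
```

Emit:
servo_tool([
  [0, [0, 0, 2], [0, 0, 0]],
  [0, [0, 0, 1], [0, 0, 0]],
  [0, [0, 0, 1], [0, 0, 0]],
  [0, [0, 0, 0], [0, 0, 0]],
])

```text
clock: 59.42
eef_pos: [416.8, -98.7, 4.9]
tcp_rot: [-3.142, 0.0, -0.001]
contact_force: [-0.1, -0.1, -0.0]
opening: 0.002
```

Emit:
servo_tool([
  [0, [0, 0, 1], [0, 0, 0]],
  [0, [0, 0, 0], [0, 0, 0]],
])

```text
clock: 59.68
eef_pos: [416.9, -98.7, 3.9]
tcp_rot: [-3.142, 0.0, -0.001]
contact_force: [-0.3, -0.6, 1.3]
opening: -0.001
```

Emit:
servo_tool([
  [0, [0, 0, 1], [0, 0, 0]],
  [0, [0, 0, 0], [0, 0, 0]],
])

```text
clock: 59.92
eef_pos: [416.9, -98.7, 2.9]
tcp_rot: [-3.142, 0.0, -0.001]
contact_force: [-0.4, -0.4, 0.9]
opening: 0.0
```

Emit:
servo_tool([
  [0, [0, 0, 1], [0, 0, 0]],
  [0, [0, 0, 0], [0, 0, 0]],
])

```text
clock: 60.18
eef_pos: [416.9, -98.7, 1.9]
tcp_rot: [-3.142, 0.0, -0.001]
contact_force: [1.1, 0.0, -0.1]
opening: 0.0
```

Emit:
servo_tool([
  [0, [0, 0, 1], [0, 0, 0]],
  [0, [0, 0, 0], [0, 0, 0]],
])

```text
clock: 60.42
eef_pos: [416.9, -98.7, 0.9]
tcp_rot: [-3.142, 0.0, -0.0]
contact_force: [0.9, 0.1, 0.0]
opening: -0.001
```

Emit:
servo_tool([
  [0, [0, 0, 1], [0, 0, 0]],
  [0, [0, 0, 0], [0, 0, 0]],
])

```text
clock: 60.68
eef_pos: [416.9, -98.7, -0.1]
tcp_rot: [-3.142, 0.0, -0.001]
contact_force: [0.7, 0.2, -0.2]
opening: 0.002
```

Emit:
servo_tool([
  [0, [0, 0, 2], [0, 0, 0]],
  [0, [0, 0, 0], [0, 0, 0]],
])

```text
clock: 60.92
eef_pos: [416.8, -98.7, -2.2]
tcp_rot: [-3.142, 0.0, -0.001]
contact_force: [-0.4, -0.1, 0.6]
opening: 0.003
```

Emit:
servo_tool([
  [0, [0, 0, 2], [0, 0, 0]],
  [0, [0, 0, 0], [0, 0, 0]],
])

```text
clock: 61.18
eef_pos: [416.8, -98.7, -4.2]
tcp_rot: [-3.142, 0.0, -0.001]
contact_force: [-0.2, -0.2, -0.1]
opening: 0.0
```

Emit:
servo_tool([
  [0, [0, 0, 1.5], [0, 0, 0]],
  [0, [0, 0, 0], [0, 0, 0]],
])

```text
clock: 61.42
eef_pos: [416.9, -98.7, -5.6]
tcp_rot: [-3.142, 0.0, -0.001]
contact_force: [0.0, -0.7, -0.3]
opening: -0.001
```

Emit:
servo_tool([
  [0, [0, 0, 2], [0, 0, 0]],
  [0, [0, 0, 0], [0, 0, 0]],
])

```text
clock: 61.68
eef_pos: [416.8, -98.7, -7.7]
tcp_rot: [-3.142, 0.0, -0.001]
contact_force: [-1.0, -0.2, 0.2]
opening: -0.0
```

Emit:
servo_tool([
  [0, [0, 0, 1.5], [0, 0, 0]],
  [0, [0, 0, 0], [0, 0, 0]],
])

```text
clock: 61.92
eef_pos: [416.8, -98.7, -9.1]
tcp_rot: [-3.142, 0.0, -0.001]
contact_force: [-0.0, -0.8, 0.9]
opening: -0.003
```

Emit:
servo_tool([
  [0, [0, 0, 1.5], [0, 0, 0]],
  [0, [0, 0, 0], [0, 0, 0]],
])

```text
clock: 62.18
eef_pos: [416.8, -98.7, -10.6]
tcp_rot: [-3.142, 0.0, -0.001]
contact_force: [0.6, 0.1, -0.6]
opening: 0.003
```

Emit:
servo_tool([
  [0, [0, 0, 1.5], [0, 0, 0]],
  [0, [0, 0, 0], [0, 0, 0]],
])

```text
clock: 62.42
eef_pos: [416.9, -98.7, -12.1]
tcp_rot: [-3.142, 0.0, -0.001]
contact_force: [-0.1, -0.6, -1.1]
opening: -0.006
```

Emit:
servo_tool([
  [0, [0, 0, 1], [0, 0, 0]],
  [0, [0, 0, 0], [0, 0, 0]],
])

```text
clock: 62.68
eef_pos: [416.9, -98.7, -13.1]
tcp_rot: [-3.142, 0.0, -0.001]
contact_force: [0.4, -0.3, 0.5]
opening: 0.001
```

Emit:
servo_tool([
  [0, [0, 0, 1], [0, 0, 0]],
  [0, [0, 0, 0], [0, 0, 0]],
])

```text
clock: 62.92
eef_pos: [416.9, -98.7, -14.1]
tcp_rot: [-3.142, 0.0, -0.001]
contact_force: [0.1, -0.4, -0.6]
opening: -0.004
```

Emit:
servo_tool([
  [0, [0, 0, 1.5], [0, 0, 0]],
  [0, [0, 0, 0], [0, 0, 0]],
])

```text
clock: 63.18
eef_pos: [416.9, -98.7, -15.6]
tcp_rot: [-3.142, 0.0, -0.001]
contact_force: [-0.1, -0.5, 0.5]
opening: -0.002
```

Emit:
servo_tool([
  [0, [0, 0, 1], [0, 0, 0]],
  [0, [0, 0, 0], [0, 0, 0]],
])

```text
clock: 63.42
eef_pos: [416.9, -98.7, -16.6]
tcp_rot: [-3.142, 0.0, -0.001]
contact_force: [-0.4, -0.1, 0.2]
opening: -0.002
```

Emit:
servo_tool([
  [0, [0, 0, 1], [0, 0, 0]],
  [0, [0, 0, 0], [0, 0, 0]],
])

```text
clock: 63.68
eef_pos: [416.9, -98.7, -17.6]
tcp_rot: [-3.142, 0.0, -0.001]
contact_force: [0.3, 0.3, -0.4]
opening: -0.002
```

```bash
python3 - <<'E'
from h import *
card("wrist"); a=grab_frame("wrist"); b=grab_frame("scene"); u,v=w2pix("scene",[417,-99,10]).astype(int); print(u,v, w2pix("wrist",[417,-99,5]))
a=cv2.resize(a,(480,360)); s=cv2.resize(b[v-60:v+40,u-45:u+45],(315,350),interpolation=cv2.INTER_CUBIC)
o=np.zeros((360,800,3),np.uint8); o[:,:480]=a; o[:350,483:798]=s; cv2.imwrite("pics/c12.png",o)
E
```

```text
wrist card 0.79 c 433.6 -147.2 size 97 150 short-axis deg 17.6 mean [ 445.5 -154.5]
296 212 [318.1938524  306.88863851]
```

View pics/c12.png

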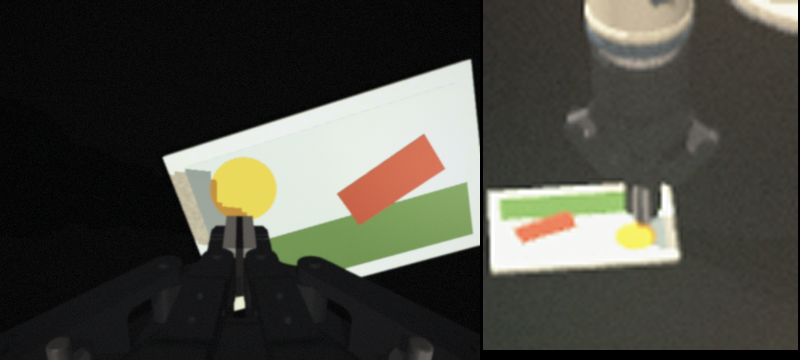

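Emit:
servo_tool([
  [0, [0, 0, 1], [0, 0, 0]],
  [0, [0, 0, 0], [0, 0, 0]],
])

```text
clock: 64.12
eef_pos: [416.9, -98.7, -18.6]
tcp_rot: [-3.142, 0.0, -0.001]
contact_force: [-0.0, 0.7, 0.6]
opening: -0.001
```

Emit:
servo_tool([
  [0, [0, 0, 1], [0, 0, 0]],
  [0, [0, 0, 0], [0, 0, 0]],
])

```text
clock: 64.38
eef_pos: [416.9, -98.7, -19.6]
tcp_rot: [-3.142, 0.0, -0.001]
contact_force: [-0.2, 0.4, -0.4]
opening: 0.003
```

Emit:
servo_tool([
  [0, [0, 0, 1], [0, 0, 0]],
  [0, [0, 0, 0], [0, 0, 0]],
])

```text
clock: 64.62
eef_pos: [417.0, -98.7, -19.8]
tcp_rot: [3.142, -0.0, -0.001]
contact_force: [-4.0, 1.4, 17.4]
opening: -0.0
```

Emit:
servo_tool([
  [0, [0, 0, 1], [0, 0, 0]],
  [0, [0, 0, 0], [0, 0, 0]],
])

```text
clock: 64.88
eef_pos: [417.0, -98.7, -19.9]
tcp_rot: [3.142, -0.0, -0.001]
contact_force: [-8.9, 1.4, 38.0]
opening: 0.001
```

Emit:
servo_tool([
  [0, [0, 0, -1.2], [0, 0, 0]],
  [0, [0, 0, 0], [0, 0, 0]],
])

```text
clock: 65.12
eef_pos: [417.1, -98.7, -19.8]
tcp_rot: [3.141, -0.0, -0.001]
contact_force: [-1.5, 1.3, 14.5]
opening: 0.002
```

Emit:
servo_tool([
  [0, [0, -5, 0], [0, 0, 0]],
  [0, [0, -10, 0], [0, 0, 0]],
  [0, [0, -10, 0], [0, 0, 0]],
  [0, [0, -10, 0], [0, 0, 0]],
  [0, [0, -10, 0], [0, 0, 0]],
  [0, [0, -5, 0], [0, 0, 0]],
])

```text
clock: 65.88
eef_pos: [418.3, -48.7, -19.8]
tcp_rot: [3.141, -0.002, 0.0]
contact_force: [0.3, -3.5, 10.2]
opening: -0.005
```

```bash
python3 - <<'E'
from h import *
card("wrist"); todo(417,0,-20,0)
E
```

```text
wrist card 0.89 c 430.7 -97.9 size 97 147 short-axis deg 13.1 mean [ 442.8 -105.9]
tcp [418.3 -48.4 -19.8] [ 1.8e+02 -1.0e-01 -0.0e+00] t 65.975 shift [ -1.3 -48.4   0.2] turn [ 0.  -0.1 -0. ]
```

Emit:
servo_tool([
  [0, [0, -8, 0.1], [0, 0, 0]],
  [0, [0, -16, 0], [0, 0, 0]],
  [0, [0, -18, 0], [0, 0, 0]],
  [0, [0, -18, 0], [0, 0, 0]],
  [0, [0, -18, 0], [0, 0, 0]],
  [0, [0, -18, 0], [0, 0, 0]],
  [0, [0, -14, 0], [0, 0, 0]],
  [0, [0, -5, 0], [0, 0, 0]],
])

```text
clock: 66.97
eef_pos: [418.3, 66.8, -19.8]
tcp_rot: [3.141, -0.002, 0.001]
contact_force: [0.4, -4.4, 13.1]
opening: -0.003
```

```bash
python3 - <<'E'
from h import *
card("wrist"); todo(417,245,-20,0)
E
```

```text
wrist card 0.91 c 429.6 17.6 size 97 146 short-axis deg 12.0 mean [441.7   9.2]
wrist card 0.53 c 503.0 122.8 size 44 113 short-axis deg 1.6 mean [499.4 119.4]
tcp [418.3  67.  -19.8] [-1.8e+02 -1.0e-01 -0.0e+00] t 67.075 shift [  -1.3 -178.     0.3] turn [-0.  -0.1 -0. ]
```

Emit:
servo_tool([
  [0, [0, 0, 0.1], [0, 0, 2]],
  [0, [0, 0, 0], [0, 0, 3]],
  [0, [0, 0, 0], [0, 0, 3]],
  [0, [0, 0, 0], [0, 0, 2.5]],
  [0, [0, 0, 0], [0, 0, 0]],
])

```text
clock: 67.7
eef_pos: [418.5, 66.6, -19.8]
tcp_rot: [-3.141, -0.002, -0.184]
contact_force: [-0.4, 0.0, 14.6]
opening: -0.002
```

```bash
python3 - <<'E'
from h import *
card("wrist"); todo(420,250,-20)
E
```

```text
wrist card 0.81 c 430.1 15.2 size 97 150 short-axis deg 12.1 mean [441.1   6.9]
tcp [418.5  66.6 -19.8] [-1.799e+02 -1.000e-01 -1.050e+01] t 67.8 shift [ -32.1 -180.6    0.3]
```

Emit:
servo_tool([
  [0, [0, 0, -7], [0, 0, -5]],
  [0, [0, 0, -8], [0, 0, -5.5]],
  [0, [6, 30, 0], [0, 0, 0]],
  [0, [8, 40, 0], [0, 0, 0]],
  [0, [8.5, 30, 0], [0, 0, 0]],
  [0, [0, 0, 0], [0, 0, 0]],
  [0, [0, 0, 8], [0, 0, 0]],
  [0, [0, 0, 5], [0, 0, 0]],
])

```text
clock: 68.8
eef_pos: [438.8, -32.9, -19.2]
tcp_rot: [-3.141, 0.001, 0.0]
contact_force: [-0.3, -0.3, -0.3]
opening: 0.002
```

Emit:
servo_tool([
  [0, [0, 0, 1.5], [0, 0, 0]],
  [0, [0, 0, 0], [0, 0, 0]],
])

```text
clock: 69.05
eef_pos: [438.7, -32.9, -19.8]
tcp_rot: [-3.141, 0.001, 0.001]
contact_force: [-3.8, 0.4, 15.2]
opening: -0.003
```

Emit:
servo_tool([
  [0, [-3, 0, 0], [0, 0, 0]],
  [0, [-5, 0, 0], [0, 0, 0]],
  [0, [-5, 0, 0], [0, 0, 0]],
  [0, [-2, 0, 0], [0, 0, 0]],
  [0, [0, 0, 0], [0, 0, 0]],
])

```text
clock: 69.68
eef_pos: [425.2, -33.2, -19.8]
tcp_rot: [3.141, -0.002, 0.0]
contact_force: [0.8, -0.2, 7.7]
opening: -0.003
```

```bash
python3 - <<'E'
from h import *
card("wrist"); todo(424,-33,-20,0)
E
```

```text
wrist card 0.68 c 423.9 15.7 size 97 150 short-axis deg 5.7 mean [437.8  21. ]
tcp [425.2 -33.2 -19.8] [ 1.8e+02 -1.0e-01  0.0e+00] t 69.775 shift [-1.2 -0.2  0.2] turn [ 0.  -0.1  0. ]
```

Emit:
servo_tool([
  [0, [-3, 0, 0.4], [0, 0, 0]],
  [0, [-4, 0, 0], [0, 0, 0]],
  [0, [-2, 0, 0], [0, 0, 0]],
  [0, [0, 0, 0], [0, 0, 0]],
])

```text
clock: 70.28
eef_pos: [417.4, -33.3, -19.8]
tcp_rot: [3.141, -0.004, 0.0]
contact_force: [3.2, -0.4, 11.9]
opening: -0.003
```

```bash
python3 - <<'E'
from h import *
card("wrist"); todo(424,-33,-20,0)
E
```

```text
wrist card 0.68 c 419.8 15.5 size 97 150 short-axis deg 2.3 mean [432.4  21.3]
tcp [417.4 -33.3 -19.8] [180.   -0.2   0. ] t 70.375 shift [ 6.6 -0.3  0.3] turn [ 0.  -0.2  0. ]
```

Emit:
servo_tool([
  [0, [0, 0, -7], [0, 0, 0]],
  [0, [0, 0, -8], [0, 0, 0]],
  [0, [0.5, -30, 0], [0, 0, 0]],
  [0, [0, -40, 0], [0, 0, 0]],
  [0, [0, -28, 0], [0, 0, 0]],
  [0, [0, 0, 0], [0, 0, 0]],
  [0, [0, 0, 8], [0, 0, 0]],
  [0, [0, 0, 5], [0, 0, 0]],
])

```text
clock: 71.38
eef_pos: [415.6, 63.6, -19.0]
tcp_rot: [3.141, 0.001, -0.001]
contact_force: [-0.2, -0.1, 0.2]
opening: 0.002
```

Emit:
servo_tool([
  [0, [0, 0, 1.2], [0, 0, 0]],
  [0, [0, 0, 0], [0, 0, 0]],
])

```text
clock: 71.62
eef_pos: [415.5, 63.5, -19.7]
tcp_rot: [3.141, 0.001, -0.002]
contact_force: [-2.0, -0.4, 5.1]
opening: -0.0
```

Emit:
servo_tool([
  [0, [0, -6, 0.5], [0, 0, 0]],
  [0, [0, -14, 0], [0, 0, 0]],
  [0, [0, -18, 0], [0, 0, 0]],
  [0, [0, -18, 0], [0, 0, 0]],
  [0, [0, -18, 0], [0, 0, 0]],
  [0, [0, -14, 0], [0, 0, 0]],
  [0, [0, -5, 0], [0, 0, 0]],
  [0, [0, 0, 0], [0, 0, 0]],
])

```text
clock: 72.62
eef_pos: [416.9, 157.5, -19.8]
tcp_rot: [-3.141, -0.001, -0.001]
contact_force: [-1.0, 3.7, 9.0]
opening: -0.002
```

```bash
python3 - <<'E'
from h import *
card("wrist"); todo(415,250,-20,0)
E
```

```text
wrist card 0.59 c 421.4 109.5 size 97 151 short-axis deg 2.2 mean [433.8 102.1]
wrist card 0.47 c 515.2 100.3 size 19 80 short-axis deg -0.1 mean [517.5 106.6]
tcp [416.9 157.4 -19.8] [-1.8e+02 -1.0e-01 -1.0e-01] t 72.725 shift [ -2.1 -92.6   0.3] turn [-0.  -0.1 -0.1]
```

Emit:
servo_tool([
  [0, [0, -6, 0.1], [0, 0, 0]],
  [0, [0, -14, 0], [0, 0, 0]],
  [0, [0, -18, 0], [0, 0, 0]],
  [0, [0, -18, 0], [0, 0, 0]],
  [0, [0, -18, 0], [0, 0, 0]],
  [0, [0, -13, 0], [0, 0, 0]],
  [0, [0, -5, 0], [0, 0, 0]],
  [0, [0, 0, 0], [0, 0, 0]],
])

```text
clock: 73.72
eef_pos: [417.0, 249.5, -19.8]
tcp_rot: [-3.141, -0.001, -0.001]
contact_force: [-2.1, 2.1, 10.7]
opening: 0.004
```

```bash
python3 - <<'E'
from h import *
card("wrist"); todo(421,202,-5,0)
print("crate",rect("wrist","crate",40))
E
```

```text
wrist card 0.6 c 421.5 201.3 size 97 151 short-axis deg 1.9 mean [433.7 194.2]
tcp [417.  249.5 -19.8] [-1.799e+02 -1.000e-01 -1.000e-01] t 73.825 shift [  4.1  47.5 -14.8] turn [-0.1 -0.1 -0.1]
crate (0.58, ((496.8836364746094, 249.61477661132812), (36.993858337402344, 170.0085906982422), 1.4352915287017822))
```

Emit:
servo_tool([
  [0, [0, 0, -7], [0, 0, 0]],
  [0, [0, 0, -8], [0, 0, 0]],
  [0, [0, 20, 0], [0, 0, 0]],
  [0, [0, 20, 0], [0, 0, 0]],
  [0, [0, 8, 0], [0, 0, 0]],
  [0, [0, 0, 0], [0, 0, 0]],
  [0, [0, 0, 8], [0, 0, 0]],
  [0, [0, 0, 5], [0, 0, 0]],
])

```text
clock: 74.88
eef_pos: [416.0, 201.6, -18.8]
tcp_rot: [3.142, 0.0, -0.0]
contact_force: [0.3, -0.3, -0.1]
opening: -0.005
```

Emit:
servo_tool([
  [0, [0, 0, 1.6], [0, 0, 0]],
  [0, [0, 0, 0], [0, 0, 0]],
])

```text
clock: 75.12
eef_pos: [415.8, 201.5, -19.7]
tcp_rot: [3.141, 0.001, -0.0]
contact_force: [-2.4, -0.9, 8.9]
opening: -0.001
```

Emit:
servo_tool([
  [0, [2, 0, 0], [0, 0, 0]],
  [0, [2, 0, 0], [0, 0, 0]],
  [0, [2, 0, 0], [0, 0, 0]],
  [0, [0, 0, 0], [0, 0, 0]],
])

```text
clock: 75.62
eef_pos: [421.8, 201.5, -19.8]
tcp_rot: [3.141, 0.001, -0.0]
contact_force: [-2.1, -1.1, 6.9]
opening: -0.001
```

```bash
python3 - <<'E'
from h import *
card("wrist"); card("top")
print("crate",rect("top","crate",40)); todo(420,202,-20,0)
E
```

```text
wrist card 0.71 c 427.5 201.4 size 97 150 short-axis deg 2.2 mean [443.1 200.8]
top card 0.59 c 427.9 151.5 size 54 94 short-axis deg -89.7 mean [434.4 143.6]
top card 0.42 c 522.9 299.9 size 56 68 short-axis deg -9.7 mean [523.6 300.1]
crate (0.73, ((570.1589965820312, 202.77618408203125), (189.00387573242188, 275.9635314941406), 1.4401068687438965))
tcp [421.8 201.6 -19.8] [180.   0.  -0.] t 75.875 shift [-1.8 -0.4  0.2] turn [ 0.  0. -0.]
```

Continue pushing until the crate stops it.

Emit:
servo_tool([
  [0, [1, 0, 0.2], [0, 0, 0]],
  [0, [1, 0, 0], [0, 0, 0]],
  [0, [0, 0, 0], [0, 0, 0]],
])

```text
clock: 76.25
eef_pos: [423.5, 201.5, -19.8]
tcp_rot: [3.141, 0.001, -0.0]
contact_force: [-4.2, -0.3, 12.8]
opening: 0.004
```

Emit:
servo_tool([
  [0, [1, 0, 0], [0, 0, 0]],
  [0, [1, 0, 0], [0, 0, 0]],
  [0, [0, 0, 0], [0, 0, 0]],
])

```text
clock: 76.62
eef_pos: [425.5, 201.5, -19.8]
tcp_rot: [3.141, 0.001, -0.0]
contact_force: [-4.9, -0.6, 13.0]
opening: -0.004
```

Emit:
servo_tool([
  [0, [1, 0, 0], [0, 0, 0]],
  [0, [1, 0, 0], [0, 0, 0]],
  [0, [0, 0, 0], [0, 0, 0]],
])

```text
clock: 77.0
eef_pos: [426.6, 201.4, -19.8]
tcp_rot: [3.141, 0.003, -0.0]
contact_force: [-7.9, 0.9, 16.0]
opening: 0.0
```

```bash
python3 - <<'E'
from h import *
card("wrist"); print(sense()["contact_force"])
E
```

```text
wrist card 0.86 c 429.1 201.4 size 92 150 short-axis deg 1.5 mean [445.  200.9]
wrist card 0.6 c 514.9 289.6 size 39 43 short-axis deg 0.0 mean [516.8 289.3]
[-7.10213438  0.66783562 16.18822804]
```

Emit:
servo_tool([
  [0, [1, 0, 0], [0, 0, 0]],
  [0, [1, 0, 0], [0, 0, 0]],
  [0, [0, 0, 0], [0, 0, 0]],
])

```text
clock: 77.47
eef_pos: [428.5, 201.3, -19.8]
tcp_rot: [3.141, 0.003, -0.0]
contact_force: [-7.7, 0.6, 17.2]
opening: 0.003
```

Emit:
servo_tool([
  [0, [0, 0, -4], [0, 0, 0]],
  [0, [0, 0, -15], [0, 0, 0]],
  [0, [0, 0, -40], [0, 0, 0]],
  [0, [-10, 0, -40], [0, 0, 0]],
  [0, [-40, 0, -50], [0, 0, 0]],
  [0, [-40, 0, -50], [0, 0, 0]],
  [0, [0, 0, 0], [0, 0, 0]],
])

```text
clock: 78.35
eef_pos: [342.0, 202.3, 180.5]
tcp_rot: [-3.138, -0.006, 0.001]
contact_force: [0.9, 0.1, -0.1]
opening: -0.001
```

```bash
python3 - <<'E'
from h import *
card("wrist"); p=sense(); print(p["eef_pos"],p["clock"])
t=trace("wrist","crate")
for c in t[:1]: print(cv2.minAreaRect(poly("wrist",c["mask"],40)))
cv2.imwrite("pics/w13.png",grab_frame("wrist"))
E
```

```text
wrist card 0.62 c 503.5 204.4 size 6 35 short-axis deg 0.0 mean [504.2 204.3]
wrist card 0.56 c 431.4 201.0 size 96 149 short-axis deg 1.6 mean [433.2 200.6]
[342.53990433 201.71724109 177.49438431] 78.45
((481.5416259765625, 202.6418914794922), (28.63448715209961, 270.14447021484375), 0.02170608565211296)
```

View pics/w13.png

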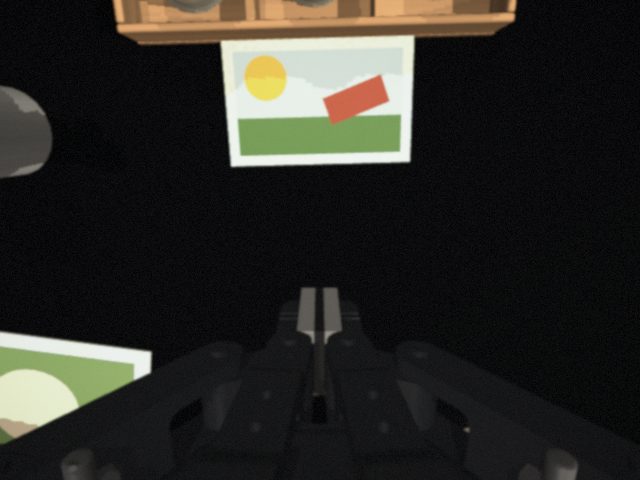

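```bash
python3 - <<'E'
from h import *
im=grab_frame("wrist")
for u,v,z in [(141,43,0),(493,36,0),(222,41,5),(414,37,5),(231,166,5),(410,161,5)]: print(pix2w("wrist",u,v,z).round(1))
grab_frame("top"); 
for t in trace("top","card"): print(t["conf"],t["mask"].sum(),cv2.minAreaRect(poly("top",t["mask"],5)))
cv2.imwrite("pics/w14.png",np.hstack([cv2.resize(im[10:80,110:330],(800,255),interpolation=cv2.INTER_CUBIC)]))
a=cv2.resize(im[10:80,120:320],(800,280),interpolation=cv2.INTER_CUBIC); b=cv2.resize(im[10:80,310:510],(800,280),interpolation=cv2.INTER_CUBIC)
cv2.imwrite("pics/w14.png",np.vstack([a,b])); todo(300,0,300)
E
```

```text
[476.  340.5   0. ]
[481.   63.4   0. ]
[476.4 275.4   5. ]
[479.3 126.5   5. ]
[380.7 274.2   5. ]
[384.8 123.8   5. ]
0.86 2092 ((429.1004333496094, 198.9409637451172), (95.60111999511719, 148.88694763183594), 1.4402276277542114)
tcp [342.  201.  175.5] [ 1.799e+02  1.000e-01 -1.000e-01] t 78.7 shift [ -42.   201.2 -124.2]
```

View pics/w14.png

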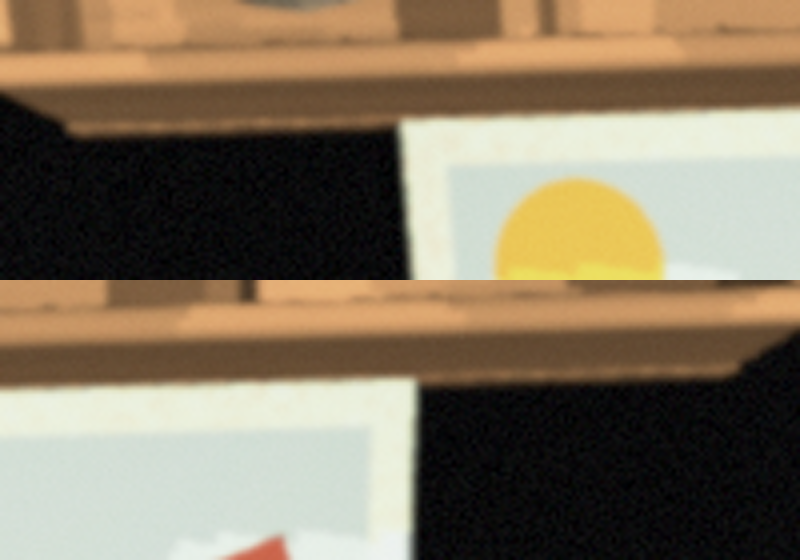

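```bash
python3 - <<'E'
from h import *
jars("top")
for t in ["bottle1","bug","easel","brush_tin"]:
    for b in boxes_of("top",t)[:2]: print(t,round(b["conf"],2),cam2w("top",b["centre"]).round(0))
print(sign_off(), sense()["clock"])
E
```

```text
top jar 0.83 mean [ 687. -156.] circ [ 685. -158.] 34 bgr [ 75. 163.  61.]
top jar 0.83 mean [ 654. -457.] circ [ 654. -457.] 37 bgr [ 69. 147.  58.]
top jar 0.73 mean [ 647. -357.] circ [ 646. -357.] 37 bgr [150. 166.  51.]
top jar 0.7 mean [761. -85.] circ [771. -87.] 60 bgr [152. 175. 194.]
top jar 0.63 mean [521. 288.] circ [521. 289.] 35 bgr [189. 207. 220.]
top jar 0.58 mean [524. 201.] circ [524. 201.] 33 bgr [208. 223. 232.]
top jar 0.56 mean [ 728. -262.] circ [ 729. -260.] 36 bgr [ 70. 154.  57.]
top jar 0.55 mean [530. 112.] circ [530. 111.] 31 bgr [205. 220. 230.]
bottle1 0.61 [610. 289. 136.]
bottle1 0.55 [615. 116. 138.]
bug 0.69 [796.  88.  67.]
easel 0.75 [766. -80.  54.]
easel 0.64 [571. 201.   4.]
brush_tin 0.85 [410. 465.  62.]
the job is handed in; nothing more can be done
the job is handed in; nothing more can be done
```

The job is done and handed in at about 79 s of robot time, well under the 210 s limit.

**Bottles:** I lifted each by its cup and rocked it about 37° to each side. Both dowels dropped on the first to-and-fro, and the pictures showed each one lying in its bottle's body. I then set the bottles down gently in the two outer cells of the far row.

**Jars:** There were three white-lidded jars. They stand in the three near cells, one to a cell. The green and turquoise look-alikes were left alone.

**Card:** I pressed and slid it, repositioning the fingertips three times, and pushed it flush against the crate's near long side. It measured about 1 mm off centre and lined up with the crate to within about 0.5°.

**Last checks:** The top camera found all five containers in their cells. The bug, the easel and the brush tin measured within 4 mm of where they started.

**What went wrong or disagreed:**
- **First grasp of the second bottle:** It closed over the rim and pressed and tilted the bottle slightly, at up to about 20 N. The bottle stayed standing with its dowel in place, and I grasped it again lower down.
- **Tool point:** The fingertips sat about 25 mm short of where the reported tool point put them. I allowed for that in the later moves.
- **Force on the card:** While I was finding contact with the card, the press briefly reached 38 N before I backed it off to about 15 N.

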